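Fetch the whetstone from behind the containers

ROBOT

A 6-joint arm with a two-finger parallel gripper is mounted at the origin on the work surface. World frame = base frame: x ahead of the robot, y to its left, z up, the work surface at z = 0. Lengths are in m, angles in rad, forces in N, time in s.
With the tool pointing down it reaches from about 0.3 to 0.775 m from the base axis. Payload 14.6 kg.
Tool frame: the origin (TCP) lies at the very end of the fingers, on their centre line; the grasp point (between the pads) lies manip.grasp_offset behind it (manip.grasp_offset is the distance from the TCP to the grasp point, in m); z points along the fingers, x is the direction in which the jaws open and shut, and the axes are right-handed (so a half turn about z gives the same grasp; the last joint's range is limited). The gripper opens to 85 mm and grips with 20 to 120 N. Pads are 22 mm wide; open, the fingers measure 114 mm over their backs; the gripper's body (76 mm by 85 mm) begins 54 mm behind the grasp point. The pads swing forward as they close: fully open they stand 13 mm farther back than shut.
Start: joints at [-1.253, 0.3, 1.521, -0, 1.321, -0.067], TCP at [0.206, -0.51, 0.231] pointing down, gripper open.
Joint ranges: [-3.03, 3.03], [-0.79, 2.21], [0.23, 2.52], [-1.04, 4.18], [0, 3.07], [-2.55, 2.55]. Speed limits (rad/s): [2.22, 2.22, 2.57, 3.14, 3.14, 3.14].

INTERFACE

Orientations are given as a unit quaternion [x, y, z, w].
In Python, from workcell import manip gives the robot as it stands.
- The arm moves only by the tool carry_out, never from a script. Its argument "motion" is a list of rows, each a list of 4 numbers: the shift along the tool's x, y, z in cm, then the turn about the tool's z in degrees. In form: [[x, y, z, spin], ...]. A call has 1 to 12 rows; each row shifts and turns the commanded pose from where the row before left it, along the tool's axes as they then stand; what a row does not reach is not made up. A row lasts 1/12 s, in which the tool goes at most 41.7 mm and 7.16 degrees, less where a joint would pass 70% of its speed; a pose out of reach is approached as far as the arm can. A call is refused whole if a number of a shift passes 4.17 or a number of a turn 7.16, either way. A call with a gripper value outside its range is refused whole. "gripper" is the finger opening in cm, from 0 to 8.54, set as the call begins (left out, the last holds). The fingers move at their own pace and stop on an object; "force" is the grip in N (left out, the last holds). Time passes only in rows, so rows that do not move let the fingers close. It gives the time, the measured TCP pose, the force and the opening at its end, in the units of the state.
- manip.sense(): the state, without advancing time (a new reading comes with each control period).
- manip.capture(name): name is "scene" or "side" or "wrist"; returns a dict with "pixels" (420x560x3 uint8, red, green, blue), "camera_matrix" (3x3 intrinsics, pixels), "R" (3x3) and "t" (3): a world point X has camera coordinates R X + t; the wrist camera has in their place "hand_eye" (4x4, takes a point from camera to tool coordinates, whose origin is the TCP and whose axes are the tool frame's). Camera axes: x right, y down, z forward; pixel columns grow to the right and rows downward; lengths in m; the calibration is good to about 2 mm. The wrist camera is an equidistant fisheye: a pixel r from the principal point sees the ray r / f radians off the axis. A picture is of the moment at which its call begins: read the wrist's pose just before it. There is no depth.
- manip.sign_off(): hands the job in, once; it reports no verdict.
The state is a dict: "time_s": time; "joint_pos": joint angles; "qvel": joint speeds; "joint_efforts": joint torques, N m; "tcp_pos": TCP position; "ee_rot": TCP orientation; "ft_force": force on the tool from outside, world axes, zero at the start; "ft_torque": the same for the moment, N m; "grip_width": finger opening in m.
Only numpy, scipy, OpenCV 4.12 (cv2) and the standard library are available. Lean on these libraries where they do the work, as an engineer would, in place of code of your own. Each camera call takes 0.05 s, during which the arm holds its last target. There are 200 camera calls.

TASK

The whetstone lies at the back of the wooden rack, boxed in by a bottle, a tin and a pot that stand in front of it: first clear all three containers onto the plywood side board, leaving the stone where it lies, then fetch the stone and lay it flat and squarely in the stone holder, between its two end cleats. After that put each container back in the rack, each on the very spot where it stood before. Keep the containers upright, set everything down without dropping it, and leave the gouge and the tea cup where they are.

Things in the scene. Friction and masses are not known exactly. Their poses are not given: they have to be found in the camera images.
- rack: Low fixed tray of pale wood, 180 (its x) x 230 (its y) mm, origin at the centre of its underside. Floor 10 mm above the bench; front wall (-x, towards the robot) 22 mm, other walls 30 mm high, 8 mm thick. A container stands on each of 3 dark flat round marks (62 mm) at x = -50, y = -66, 0, 66 mm, in changing order; the whetstone lies behind, 45 mm before the back wall. Place and yaw vary.
- bottle: Loose amber glass bottle, 0.16 kg, 89 mm tall: round body 48 mm across from foot to 66 mm height, then a narrow neck with a black cap 25 mm across. Origin at the centre of its underside, z up its axis. It stands on a rack mark, 10 to 25 mm from the next container and 5 to 20 mm before the stone: fingers fit only at its front and back (along the rack's x), above the stone.
- tin: Loose slim bare-metal tin, 0.14 kg, a straight cylinder 42 mm across and 84 mm tall in all; its flat lid, the top 16 mm, is 44 mm across. Origin at the centre of its underside, z up its axis. It stands on a rack mark like the bottle.
- pot: Loose white ceramic pot with a small knob on top, 0.22 kg, 84 mm tall in all: the round body is 54 mm across between 12 and 60 mm height, the shoulder ends at 70 mm, the knob is 16 mm across. Origin at the centre of its underside, z up its axis. It stands on a rack mark like the bottle.
- whetstone: Loose two-layer grey and tan sharpening stone, 0.38 kg, a flat bar 50 (its x) x 150 (its y) x 22 mm high. Origin at the centre of its underside. At the start it lies on the rack floor behind the containers, its length along the rack's y.
- side_board: Fixed flat plywood board, 250 (its x) x 140 (its y) mm, top 12 mm above the bench, empty at the start: the side area for the three containers. Origin at the centre of its underside. Lies to the left or to the right of the rack; position and yaw vary.
- stone_holder: Fixed dark wood base for the whetstone, 212 (its x) x 78 (its y) mm, origin at the centre of its underside. Flat seat 18 mm above the bench; at each x end a cleat rises 8 mm above the seat, 172 mm clear between them. The stone lies centred on the seat, its length along the holder's x (either way round). On the other side of the rack from the side board; place and yaw vary.
- gouge: Bystander: loose carving gouge with a round wooden handle, 195 mm long, 21 mm high, lying on the bench in front of the rack. Its length runs along its y, handle to -y from its origin; origin on the bench near its middle.
- tea_cup: Bystander: loose blue ceramic cup, 72 mm across the rim, 75 mm high, standing on the bench beyond the rack. Origin at the centre of its underside.

How it is judged:
On the way, in this order (a step that is already met when the one before it is completed fails the run):
1. bottle, tin and pot all stand released on the side board while the whetstone is still where it lay (x of bottle in the frame of side_board between -0.122 and 0.122 m and y of bottle in the frame of side_board between -0.067 and 0.067 m and z of bottle in the frame of side_board between 0.008 and 0.017 m and angle between each of bottle, tin, pot's own z axis and vertical below 0.1 rad and contact force between each of bottle, tin, pot and the fingers below 0.05 N and x of tin in the frame of side_board between -0.122 and 0.122 m and y of tin in the frame of side_board between -0.067 and 0.067 m and z of tin in the frame of side_board between 0.008 and 0.017 m and x of pot in the frame of side_board between -0.122 and 0.122 m and y of pot in the frame of side_board between -0.067 and 0.067 m and z of pot in the frame of side_board between 0.008 and 0.017 m and distance of whetstone from where it was at the start of the episode below 0.02 m), for 0.2 s.
2. the whetstone lies released in the holder, between the cleats (x of whetstone in the frame of stone_holder between -0.015 and 0.015 m and y of whetstone in the frame of stone_holder between -0.012 and 0.012 m and z of whetstone in the frame of stone_holder between 0.014 and 0.0215 m and angle between the y axis of whetstone and the x axis of stone_holder, either way round below 0.15 rad and angle between whetstone's own z axis and vertical below 0.06 rad and contact force between whetstone and the fingers below 0.05 N), for 0.2 s.
3. each container stands released where it stood at the start (distance of each of bottle, tin, pot from where it was at the start of the episode below 0.015 m and angle between each of bottle, tin, pot's own z axis and vertical below 0.1 rad and contact force between each of bottle, tin, pot and the fingers below 0.05 N), for 0.2 s.
At the end, for the whole second after the job is handed in: The whetstone lies flat on the holder's seat between the cleats (centre within 15 mm along and 12 mm across the holder, turned less than 0.15 rad); bottle, tin and pot each stand upright within 15 mm of where each stood at the start; all four are released and at rest (all of step 2 and all of step 3 and linear speed of each of bottle, tin, pot, whetstone below 0.02 m/s and angular speed of each of bottle, tin, pot, whetstone below 0.2 rad/s); the robot touches nothing.
It fails at once if the bottle, tin or pot tips over (angle between any of bottle, tin, pot's own z axis and vertical above 0.7 rad).
It fails at once if a container or the stone is dropped (falls freely faster than 0.6 m/s, about 18 mm) ((linear speed of bottle above 0.6 m/s and contact force between bottle and the fingers below 0.01 N) or (linear speed of tin above 0.6 m/s and contact force between tin and the fingers below 0.01 N) or (linear speed of pot above 0.6 m/s and contact force between pot and the fingers below 0.01 N) or (linear speed of whetstone above 0.6 m/s and contact force between whetstone and the fingers below 0.01 N)).
It fails at once if the gouge or the tea cup is disturbed (moved more than 20 mm) (distance of any of gouge, tea_cup from where it was at the start of the episode above 0.02 m).
It also fails if it takes over 136 s, if anything falls off the work surface, if the arm or the gripper's body presses on something with over 40 N, if the wrist force passes 120 N, or if a joint passes its speed limit or range.

## Working session

There is one attempt and no reset: what is moved stays moved. The work goes in short steps, Python scripts to look and compute and a tool call to move; the robot and the scene stay as the last step left them, time stands still between calls to the robot, and variables do not carry over. Pictures are saved under pics/ and viewed, about 12 in all and at most 16, crops included, and the job is handed in when it is done.

Besides the shell and the picture viewer there is one more tool, called after ">>>" as name([rows], argument=value, ...), one row to a line, values as JSON. carry_out: Moves the arm, as the interface text tells. Its arguments: {"type":"object","properties":{"motion":{"type":"array","items":{"type":"array","items":{"type":"number"}}},"gripper":{"type":"number"},"force":{"type":"number"}},"required":["motion"]}

```bash
ls; mkdir -p pics; python3 - <<'E'
from workcell import manip
import cv2,numpy as np,pickle
print(manip.sense(), manip.grasp_offset)
for n in ["scene","side","wrist"]:
    c=manip.capture(n); pickle.dump(c,open(f"{n}0.pkl","wb"))
    cv2.imwrite(f"pics/{n}0.png",c["pixels"][:,:,::-1])
    print(n,{k:np.round(v,4).tolist() for k,v in c.items() if k!="pixels"})
E
```

```text
pics
{'time_s': 0.0, 'joint_pos': array([-1.25254963e+00,  3.00445472e-01,  1.52159822e+00, -2.57677551e-05,
        1.32072178e+00, -6.66043139e-02]), 'qvel': array([ 3.98124966e-05, -7.73243714e-04,  2.03477129e-04, -6.91774500e-04,
        1.97620126e-05,  1.19178415e-03]), 'joint_efforts': array([ 3.79810745e-04, -5.43504345e+01, -3.61794555e+01, -7.64198688e-06,
        3.98885386e-03,  5.05155640e-05]), 'tcp_pos': array([ 0.20639383, -0.50954001,  0.23072813]), 'ee_rot': array([ 8.29284783e-01, -5.58825917e-01, -4.71062646e-04, -3.49480827e-04]), 'ft_force': array([0.8487243 , 0.26210061, 0.29790639]), 'ft_torque': array([-0.01831412, -0.00866216, -0.09463463]), 'grip_width': 0.08528489683642919} 0.0187
scene {'camera_matrix': [[489.4712, 0.0, 282.2768], [0.0, 489.4712, 205.8219], [0.0, 0.0, 1.0]], 'R': [[0.1126, 0.9936, -0.0128], [0.6217, -0.0805, -0.7791], [-0.7751, 0.0798, -0.6268]], 't': [-0.0639, -0.3383, 1.517]}
side {'camera_matrix': [[423.1094, 0.0, 275.7988], [0.0, 423.1094, 210.1269], [0.0, 0.0, 1.0]], 'R': [[-0.8752, -0.4837, 0.0091], [-0.3649, 0.6476, -0.6689], [0.3177, -0.5888, -0.7433]], 't': [0.5008, 0.2322, 0.9502]}
wrist {'camera_matrix': [[325.1923, 0.0, 283.7187], [0.0, 325.1923, 207.7012], [0.0, 0.0, 1.0]], 'hand_eye': [[1.0, -0.0001, 0.0007, -0.0003], [-0.0001, 0.9481, 0.3181, -0.0821], [-0.0007, -0.3181, 0.9481, -0.1429], [0.0, 0.0, 0.0, 1.0]]}
```

View pics/scene0.png

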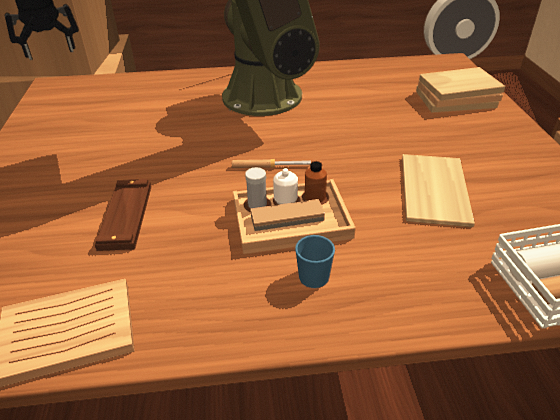

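View pics/side0.png

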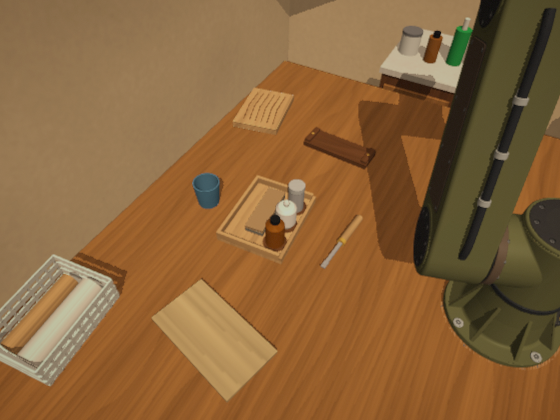

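```bash
cat > h.py <<'E'
import numpy as np,pickle,cv2
from scipy.spatial.transform import Rotation as Ro
def ray(c,p,z):
    "pixel -> world point on plane z (fixed cameras)"
    d=np.linalg.inv(c["camera_matrix"])@[p[0],p[1],1.]; R,t=c["R"],c["t"]
    o=-R.T@t; d=R.T@d; return o+d*(z-o[2])/d[2]
def proj(c,X):
    x=np.atleast_2d(X)@c["R"].T+c["t"]; x=x@c["camera_matrix"].T; return x[:,:2]/x[:,2:]
def wray(c,s,p,z):
    "wrist pixel -> world on plane z, s=state read just before"
    K=c["camera_matrix"]; v=(np.array(p,float)-K[:2,2])/K[0,0]; r=np.linalg.norm(v)
    d=np.r_[v/r*np.sin(r),np.cos(r)]; H=c["hand_eye"]; W=Ro.from_quat(s["ee_rot"]).as_matrix()
    o=W@H[:3,3]+s["tcp_pos"]; d=W@H[:3,:3]@d; return o+d*(z-o[2])/d[2]
def wproj(c,s,X):
    K=c["camera_matrix"];H=c["hand_eye"]; W=Ro.from_quat(s["ee_rot"]).as_matrix()
    x=((np.atleast_2d(X)-s["tcp_pos"])@W-H[:3,3])@H[:3,:3]
    q=np.linalg.norm(x[:,:2],axis=1,keepdims=True); th=np.arctan2(q,x[:,2:])
    return x[:,:2]/q*th*K[0,0]+K[:2,2]
def box(x,y,yaw,L,W,z):
    c,s=np.cos(yaw),np.sin(yaw); 
    return np.array([[x+c*a-s*b,y+s*a+c*b,z] for a,b in [(L/2,W/2),(-L/2,W/2),(-L/2,-W/2),(L/2,-W/2)]])
E
python3 - <<'E'
import cv2,pickle
c=pickle.load(open("scene0.pkl","rb"))["pixels"][:,:,::-1]
cv2.imwrite("pics/s1.png",cv2.resize(c[140:270,90:490],None,fx=2,fy=2,interpolation=cv2.INTER_CUBIC))
from h import *
S=pickle.load(open("scene0.pkl","rb"))
for n,p,z in [("board",(403,154),.012),("b",(459,156),.012),("b",(471,222),.012),("b",(404,217),.012),("rackBL",(238,247),.03),("rackBR",(353,233),.03),("cup",(315,243),.075),("bot",(316,163),.099),("pot",(285,171),.094),("tin",(256,171),.094),("hold",(118,181),.026),("h",(150,181),.026),("h",(130,245),.026),("h",(97,242),.026)]: print(n,ray(S,p,z).round(3))
E
```

```text
board [0.392 0.326 0.012]
b [0.419 0.461 0.012]
b [0.664 0.387 0.012]
b [0.63  0.254 0.012]
rackBL [ 0.697 -0.101  0.03 ]
rackBR [0.686 0.129 0.03 ]
cup [0.752 0.04  0.075]
bot [0.531 0.078 0.099]
pot [0.545 0.01  0.094]
tin [ 0.537 -0.051  0.094]
hold [ 0.437 -0.368  0.026]
h [ 0.446 -0.294  0.026]
h [ 0.66  -0.312  0.026]
h [ 0.643 -0.379  0.026]
```

View pics/s1.png

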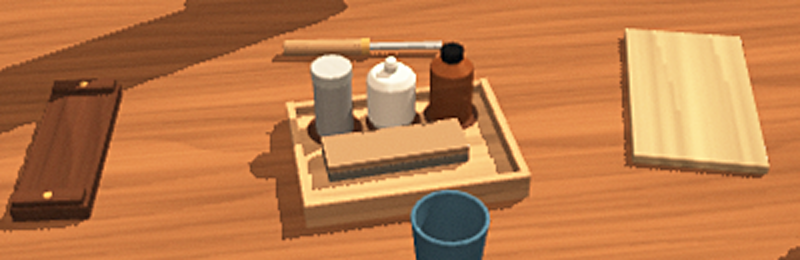

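```bash
cat >> h.py <<'E'
def plan(x,y,z,a=None,v=4.0):
    "print rows from the measured pose: spin total, then the shift in tool axes after the spin (a deg = world angle of tool x)"
    from workcell import manip
    s=manip.sense(); W=Ro.from_quat(s["ee_rot"]).as_matrix(); a0=np.degrees(np.arctan2(W[1,0],W[0,0]))
    if a is None: a=a0
    sp=-((a-a0+180)%360-180); ns=int(np.ceil(abs(sp)/7.1))
    d=(np.array([x,y,z])-s["tcp_pos"])*100
    c,q=np.cos(np.radians(a)),np.sin(np.radians(a)); l=np.array([d[0]*c+d[1]*q,d[0]*q-d[1]*c,-d[2]])
    n=max(1,int(np.ceil(np.linalg.norm(l)/v)))
    print("a0 %.1f spin %.2f =%d x %.2f | shift %s =%d x %s | tcp %s grip %.4f ft %s t %.1f"%(a0,sp,ns,sp/max(ns,1),l.round(2),n,(l/n).round(2),s["tcp_pos"].round(4),s["grip_width"],s["ft_force"].round(1),s["time_s"]))
E
python3 - <<'E'
from h import *
plan(.58,.04,.231,3)
S=pickle.load(open("scene0.pkl","rb"))
f=lambda p,z: ray(S,(p[0]/2+90,p[1]/2+140),z).round(3)
for n,p,z in [("brd",(626,29),.012),("",(739,36),.012),("",(768,166),.012),("",(630,160),.012),("hold",(54,80),.026),("",(122,81),.026),("",(85,207),.026),("",(12,207),.026),("rack",(289,103),.03),("",(304,210),.03),("",(530,176),.03),("",(484,80),.03)]:print(n,f(p,z))
E
```

```text
a0 -68.0 spin -70.95 =10 x -7.10 | shift [ 4.019e+01 -5.293e+01 -2.000e-02] =17 x [ 2.36 -3.11 -0.  ] | tcp [ 0.2064 -0.5096  0.2308] grip 0.0853 ft [0.2 0.4 0.4] t 0.1
brd [0.394 0.325 0.012]
 [0.428 0.459 0.012]
 [0.668 0.392 0.012]
 [0.64  0.253 0.012]
hold [ 0.432 -0.37   0.026]
 [ 0.445 -0.292  0.026]
 [ 0.657 -0.308  0.026]
 [ 0.648 -0.38   0.026]
rack [ 0.517 -0.101  0.03 ]
 [ 0.693 -0.093  0.03 ]
 [0.671 0.136 0.03 ]
 [0.503 0.122 0.03 ]
```

>>> carry_out([
  [0, 0, 0, -7.1],
  [0, 0, 0, -7.1],
  [0, 0, 0, -7.1],
  [0, 0, 0, -7.1],
  [0, 0, 0, -7.1],
  [0, 0, 0, -7.1],
  [0, 0, 0, -7.1],
  [0, 0, 0, -7.1],
  [0, 0, 0, -7.1],
  [0, 0, 0, -7.1],
])

```text
time_s: 0.98
tcp_pos: [0.2064, -0.5097, 0.231]
ee_rot: [1.0, 0.03, -0.0, -0.0]
ft_force: [-0.5, 0.3, 0.0]
grip_width: 0.0855
```

>>> carry_out([
  [2.36, -3.11, 0, 0],
  [2.36, -3.11, 0, 0],
  [2.36, -3.11, 0, 0],
  [2.36, -3.11, 0, 0],
  [2.36, -3.11, 0, 0],
  [2.36, -3.11, 0, 0],
  [2.36, -3.11, 0, 0],
  [2.36, -3.11, 0, 0],
  [2.36, -3.11, 0, 0],
])

```text
time_s: 1.73
tcp_pos: [0.4043, -0.2172, 0.2313]
ee_rot: [1.0, 0.027, 0.0, 0.0]
ft_force: [0.9, 1.0, -0.2]
grip_width: 0.0849
```

>>> carry_out([
  [2.36, -3.11, 0, 0],
  [2.36, -3.11, 0, 0],
  [2.36, -3.11, 0, 0],
  [2.36, -3.11, 0, 0],
  [2.36, -3.11, 0, 0],
  [2.36, -3.11, 0, 0],
  [2.36, -3.11, 0, 0],
  [2.36, -3.11, 0, 0],
  [0, 0, 0, 0],
  [0, 0, 0, 0],
  [0, 0, 0, 0],
])

```text
time_s: 2.65
tcp_pos: [0.5786, 0.0392, 0.2309]
ee_rot: [1.0, 0.027, -0.0, 0.0]
ft_force: [-0.4, 0.4, 0.4]
grip_width: 0.0855
```

```bash
python3 - <<'E'
from workcell import manip
from h import *
s=manip.sense(); c=manip.capture("wrist"); pickle.dump((s,c),open("w1.pkl","wb"))
cv2.imwrite("pics/w1.png",cv2.resize(c["pixels"][:,:,::-1],(784,588)))
plan(.58,.04,.231,3)
E
```

```text
a0 3.0 spin 0.01 =1 x 0.01 | shift [ 0.15 -0.12  0.02] =1 x [ 0.15 -0.12  0.02] | tcp [0.5785 0.0387 0.2312] grip 0.0856 ft [-0.5 -0.7 -0.4] t 2.7
```

View pics/w1.png

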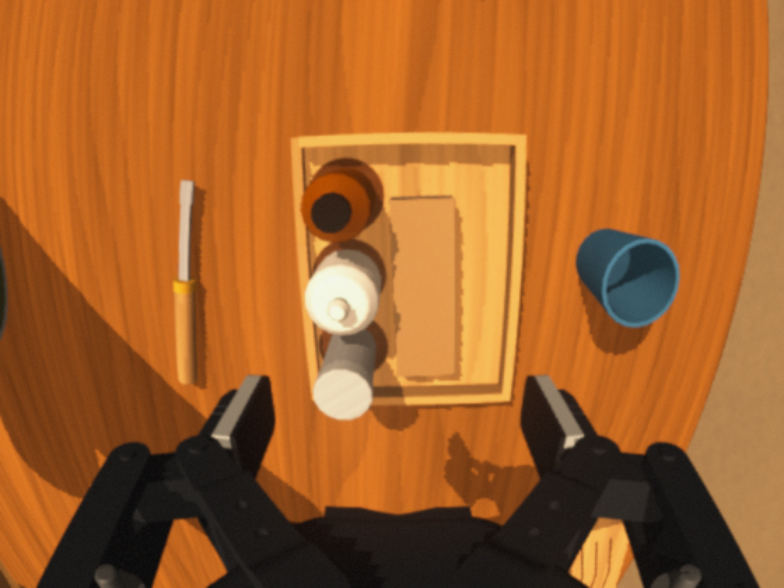

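```bash
python3 - <<'E'
from h import *
s,c=pickle.load(open("w1.pkl","rb"))
S=pickle.load(open("scene0.pkl","rb")); D=pickle.load(open("side0.pkl","rb"))
for n,p,z in [("rack BL",(527,134),.03),("BR",(513,403),.03),("FL",(292,138),.022),("tin",(343,394),.094),("knob",(340,310),.094),("cap",(332,212),.099),("st",(391,198),.032),("st",(455,196),.032),("st",(460,378),.032),("st",(399,381),.032),("cup",(641,282),.075)]:
  print(n,wray(c,s,np.array(p)/1.4,z).round(4))
f=lambda p: (p[0]/2+90,p[1]/2+140)
print("scene knob",ray(S,f((391,63)),.09),"cap",ray(S,f((453,51)),.099),"tin",ray(S,f((331,66)),.094))
print("side cap",ray(D,(274,219),.099),"knob",ray(D,(286,205),.09),"tin",ray(D,(296,186),.094))
def fit(r0):  # nothing fancy: rack pose -> marks
    pass
E
```

```text
rack BL [0.6723 0.1367 0.03  ]
BR [ 0.6916 -0.0962  0.03  ]
FL [0.493 0.123 0.022]
tin [ 0.5447 -0.053   0.094 ]
knob [0.5423 0.0119 0.094 ]
cap [0.5368 0.0777 0.099 ]
st [0.5719 0.0797 0.032 ]
st [0.62   0.0842 0.032 ]
st [ 0.639 -0.07   0.032]
st [ 0.5864 -0.0753  0.032 ]
cup [0.7649 0.038  0.075 ]
scene knob [0.54084418 0.01107722 0.09      ] cap [0.54017567 0.07772316 0.099     ] tin [ 0.54376932 -0.05295598  0.094     ]
side cap [0.53525947 0.07761715 0.099     ] knob [0.53536186 0.0164371  0.09      ] tin [ 0.54248248 -0.05123612  0.094     ]
```

>>> carry_out([
  [0, 0, 0, -1.7],
  [-1.24, -1.41, 2.7, 0],
  [-1.24, -1.41, 2.7, 0],
  [-1.24, -1.41, 2.7, 0],
  [0, 0, 0, 0],
  [0, 0, 0, 0],
], gripper=8.54, force=40)

```text
time_s: 3.2
tcp_pos: [0.5376, 0.0779, 0.15]
ee_rot: [0.999, 0.041, -0.001, 0.0]
ft_force: [-0.4, 0.0, 0.8]
grip_width: 0.0853
```

```bash
python3 - <<'E'
from workcell import manip
from h import *
s=manip.sense(); c=manip.capture("wrist"); pickle.dump((s,c),open("w2.pkl","wb"))
cv2.imwrite("pics/w2.png",cv2.resize(c["pixels"][:,:,::-1],(784,588)))
plan(.538,.0777,.04,4.7)
E
```

```text
a0 4.7 spin -0.00 =1 x -0.00 | shift [-7.000e-02 -1.000e-02  1.113e+01] =3 x [-0.02 -0.    3.71] | tcp [0.5388 0.0777 0.1513] grip 0.0853 ft [ 1.3 -0.5 -0.2] t 3.2
```

View pics/w2.png

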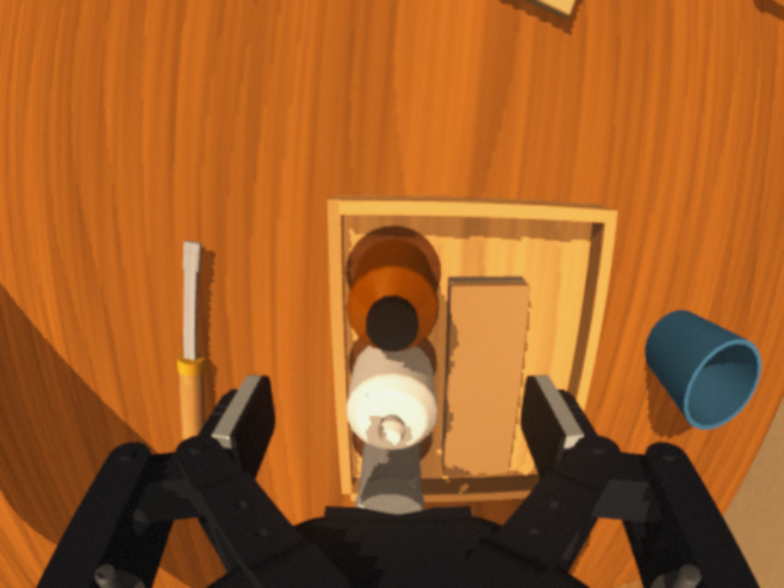

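```bash
python3 - <<'E'
from h import *
s,c=pickle.load(open("w2.pkl","rb"))
for n,p,z in [("cap",(392,322),.099),("knob",(393,430),.093),("FL",(329,200),.022),("BL",(616,211),.03)]: print(n,wray(c,s,np.array(p)/1.4,z).round(4))
print(wproj(c,s,[[*s["tcp_pos"][:2],z] for z in (.01,.099)])*1.4)
E
```

```text
cap [0.5352 0.0796 0.099 ]
knob [0.5407 0.0143 0.093 ]
FL [0.4929 0.1229 0.022 ]
BL [0.6707 0.1357 0.03  ]
[[397.14568754 271.82186601]
 [396.99151154 325.70538903]]
```

>>> carry_out([
  [-0.2, 0, 2.8, 0],
  [0, 0, 2.8, 0],
  [0, 0, 2.8, 0],
  [0, 0, 2.7, 0],
  [0, 0, 0, 0],
  [0, 0, 0, 0],
  [0, 0, 0, 0],
])

```text
time_s: 3.83
tcp_pos: [0.5379, 0.078, 0.0416]
ee_rot: [0.999, 0.041, 0.002, -0.0]
ft_force: [-0.2, -0.1, 0.3]
grip_width: 0.0851
```

>>> carry_out([
  [0, 0, 0, 0],
  [0, 0, 0, 0],
  [0, 0, 0, 0],
  [0, 0, 0, 0],
  [0, 0, 0, 0],
  [0, 0, 0, 0],
  [0, 0, 0, 0],
  [0, 0, 0, 0],
  [0, 0, 0, 0],
  [0, 0, 0, 0],
], gripper=3.5, force=40)

```text
time_s: 4.67
tcp_pos: [0.537, 0.0784, 0.0406]
ee_rot: [0.999, 0.041, 0.001, 0.0]
ft_force: [-3.8, -1.0, 9.4]
grip_width: 0.0474
```

```bash
python3 - <<'E'
from h import *
plan(.623,.331,.14)
E
```

```text
a0 4.8 spin -0.00 =0 x -0.00 | shift [ 10.67 -24.46  -9.94] =8 x [ 1.33 -3.06 -1.24] | tcp [0.537  0.0784 0.0406] grip 0.0474 ft [-3.8 -1.   9.4] t 4.7
```

>>> carry_out([
  [0, 0, -1.5, 0],
  [0, 0, -2.5, 0],
  [0, 0, -3, 0],
  [0, 0, -3, 0],
  [0, 0, 0, 0],
])

```text
time_s: 5.08
tcp_pos: [0.5386, 0.0787, 0.1453]
ee_rot: [0.999, 0.041, 0.004, -0.0]
ft_force: [0.4, 0.1, -0.4]
grip_width: 0.0473
```

>>> carry_out([
  [1.33, -3.06, 0, 0],
  [1.33, -3.06, 0, 0],
  [1.33, -3.06, 0, 0],
  [1.33, -3.06, 0, 0],
  [1.33, -3.06, 0, 0],
  [1.33, -3.06, 0, 0],
  [1.33, -3.06, 0, 0],
  [1.33, -3.06, 0, 0],
  [0, 0, 0, 0],
  [0, 0, 0, 0],
  [0, 0, 0, 0],
])

```text
time_s: 6.0
tcp_pos: [0.6219, 0.3307, 0.1387]
ee_rot: [0.999, 0.041, -0.0, 0.0]
ft_force: [0.3, 0.4, -1.4]
grip_width: 0.0471
```

```bash
python3 - <<'E'
from workcell import manip
from h import *
s=manip.sense(); c=manip.capture("wrist"); pickle.dump((s,c),open("w3.pkl","wb"))
cv2.imwrite("pics/w3.png",cv2.resize(c["pixels"][:,:,::-1],(784,588)))
plan(.623,.331,.0435)
print(wproj(c,s,box(.532,.357,np.radians(-16),.25,.14,.012))*1.4)
E
```

```text
a0 4.7 spin -0.00 =0 x -0.00 | shift [ 0.1  -0.06  9.56] =3 x [ 0.03 -0.02  3.19] | tcp [0.6221 0.3303 0.1391] grip 0.0472 ft [ 0.4 -1.  -1.7] t 6.0
[[487.7376729  190.545149  ]
 [122.61634865  70.73475286]
 [ 83.48720441 263.55384909]
 [403.84642376 384.70366729]]
```

View pics/w3.png

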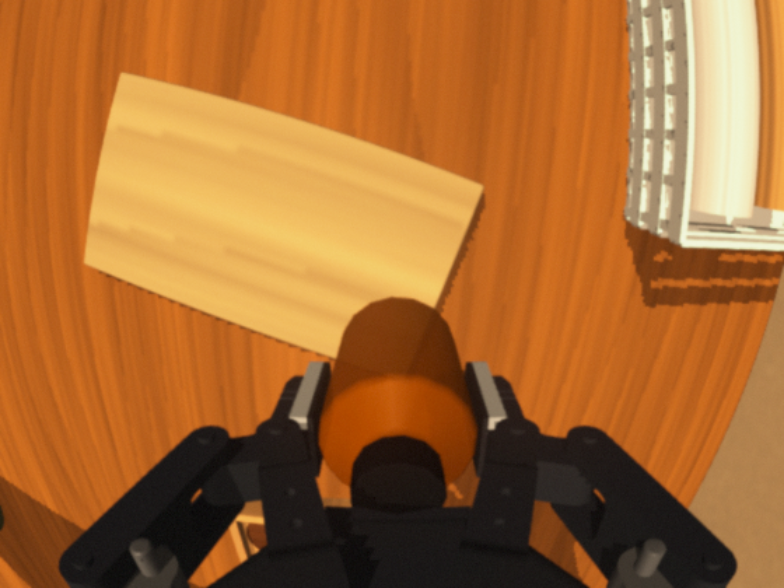

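>>> carry_out([
  [0, 0, 2.6, 0],
  [0, 0, 2.6, 0],
  [0, 0, 2.2, 0],
  [0, 0, 1.4, 0],
  [0, 0, 0.8, 0],
  [0, 0, 0, 0],
  [0, 0, 0, 0],
  [0, 0, 0, 0],
])

```text
time_s: 6.72
tcp_pos: [0.6227, 0.331, 0.0443]
ee_rot: [0.999, 0.041, 0.001, -0.0]
ft_force: [0.3, 0.2, -1.1]
grip_width: 0.0471
```

>>> carry_out([
  [0, 0, 0, 0],
  [0, 0, 0, 0],
  [0, 0, 0, 0],
  [0, 0, 0, 0],
  [0, 0, 0, 0],
  [0, 0, 0, 0],
  [0, 0, 0, 0],
  [0, 0, 0, 0],
], gripper=8.54)

```text
time_s: 7.38
tcp_pos: [0.6222, 0.3312, 0.0433]
ee_rot: [0.999, 0.041, -0.0, 0.0]
ft_force: [0.0, -0.6, -0.2]
grip_width: 0.0854
```

>>> carry_out([
  [0, 0, -2, 0],
  [0, 0, -3, 0],
  [0, 0, -3, 0],
  [0, 0, -3, 0],
  [0, 0, 0, 0],
  [0, 0, 0, 0],
])

```text
time_s: 7.88
tcp_pos: [0.6228, 0.3315, 0.1554]
ee_rot: [0.999, 0.041, 0.002, -0.001]
ft_force: [-0.7, 0.4, -0.7]
grip_width: 0.0855
```

```bash
python3 - <<'E'
from h import *
plan(.5410,.0125,.15,4.7)
E
```

```text
a0 4.7 spin 0.05 =1 x 0.05 | shift [-10.76  31.12   0.54] =9 x [-1.2   3.46  0.06] | tcp [0.6228 0.3315 0.1554] grip 0.0855 ft [-0.7  0.4 -0.7] t 7.9
```

>>> carry_out([
  [-1.19, 3.45, 0, 0],
  [-1.19, 3.45, 0, 0],
  [-1.19, 3.45, 0, 0],
  [-1.19, 3.45, 0, 0],
  [-1.19, 3.45, 0, 0],
  [-1.19, 3.45, 0, 0],
  [-1.19, 3.45, 0, 0],
  [-1.19, 3.45, 0, 0],
  [-1.19, 3.45, 0, 0],
  [0, 0, 0, 0],
  [0, 0, 0, 0],
  [0, 0, 0, 0],
])

```text
time_s: 8.88
tcp_pos: [0.541, 0.0132, 0.1526]
ee_rot: [0.999, 0.041, -0.001, -0.0]
ft_force: [0.0, 0.1, 0.1]
grip_width: 0.0852
```

```bash
python3 - <<'E'
from workcell import manip
from h import *
s=manip.sense(); c=manip.capture("wrist"); pickle.dump((s,c),open("w4.pkl","wb"))
cv2.imwrite("pics/w4.png",cv2.resize(c["pixels"][:,:,::-1],(784,588)))
plan(.5415,.0120,.04,4.7)
E
```

```text
a0 4.8 spin 0.08 =1 x 0.08 | shift [ 0.03  0.17 11.26] =3 x [0.01 0.06 3.75] | tcp [0.5411 0.0136 0.1526] grip 0.0855 ft [1.2 1.7 0.3] t 8.9
```

View pics/w4.png

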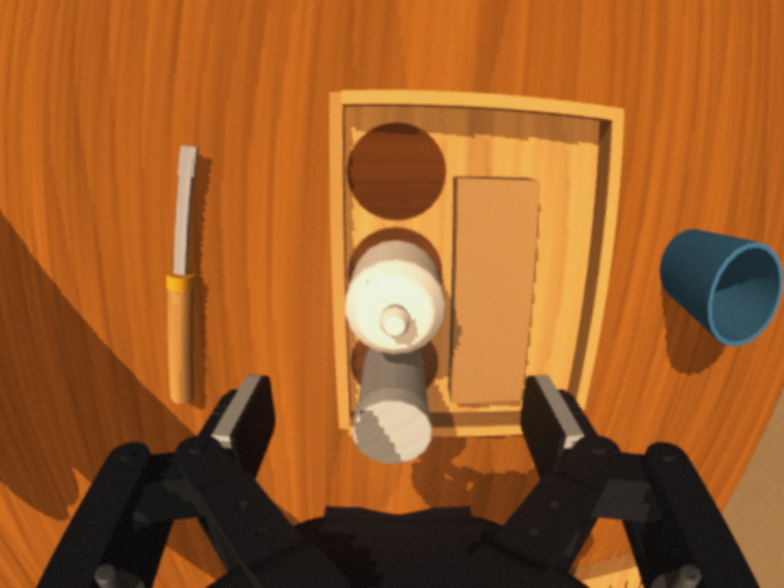

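>>> carry_out([
  [0, 0.1, 2.8, 0],
  [0, 0, 2.8, 0],
  [0, 0, 2.8, 0],
  [0, 0, 2.8, 0],
  [0, 0, 0, 0],
  [0, 0, 0, 0],
  [0, 0, 0, 0],
])

```text
time_s: 9.52
tcp_pos: [0.542, 0.0125, 0.0426]
ee_rot: [0.999, 0.042, 0.001, 0.0]
ft_force: [0.4, 0.0, -0.2]
grip_width: 0.0853
```

>>> carry_out([
  [0, 0, 0, 0],
  [0, 0, 0, 0],
  [0, 0, 0, 0],
  [0, 0, 0, 0],
  [0, 0, 0, 0],
  [0, 0, 0, 0],
  [0, 0, 0, 0],
  [0, 0, 0, 0],
  [0, 0, 0, 0],
  [0, 0, 0, 0],
], gripper=4, force=40)

```text
time_s: 10.35
tcp_pos: [0.5417, 0.0119, 0.0426]
ee_rot: [0.999, 0.041, 0.001, 0.0]
ft_force: [-2.4, 1.2, 7.5]
grip_width: 0.0515
```

```bash
python3 - <<'E'
from h import *
plan(.532,.357,.14)
s,c=pickle.load(open("w4.pkl","rb"))
for n,p,z in [("mark",(397,171),.01),("knob",(396,320),.093),("tin",(392,425),.094)]: print(n,wray(c,s,np.array(p)/1.4,z).round(4))
E
```

```text
a0 4.7 spin -0.00 =0 x -0.00 | shift [  1.89 -34.47  -9.74] =9 x [ 0.21 -3.83 -1.08] | tcp [0.5417 0.0119 0.0426] grip 0.0515 ft [-2.4  1.2  7.5] t 10.3
mark [0.5356 0.0777 0.01  ]
knob [0.5406 0.0125 0.093 ]
tin [ 0.5434 -0.0482  0.094 ]
```

```bash
python3 - <<'E'
from h import *
for f,w in (("w4.pkl",.0855),("w3.pkl",.0472)):
  s,c=pickle.load(open(f,"rb"))
  W=Ro.from_quat(s["ee_rot"]).as_matrix()
  for z in (0,-.005,-.013):
    X=np.array([[-w/2,-.011,z],[-w/2,.011,z],[-w/2-.0145,.011,z],[w/2,-.011,z],[w/2,.011,z]])
    print(w,z,(wproj(c,s,X@W.T+s["tcp_pos"])*1.4).round(0).tolist())
s,c=pickle.load(open("w3.pkl","rb")); im=c["pixels"][:,:,::-1]
s,c=pickle.load(open("w4.pkl","rb")); im2=c["pixels"][:,:,::-1]
cv2.imwrite("pics/f.png",cv2.resize(np.hstack([im[240:400,180:370],im2[240:400,130:320]]),None,fx=2.1,fy=2.1))
E
```

```text
0.0855 0 [[277.0, 352.0], [284.0, 404.0], [248.0, 402.0], [516.0, 352.0], [510.0, 404.0]]
0.0855 -0.005 [[274.0, 359.0], [281.0, 411.0], [244.0, 409.0], [520.0, 359.0], [513.0, 411.0]]
0.0855 -0.013 [[268.0, 369.0], [276.0, 423.0], [238.0, 421.0], [525.0, 369.0], [517.0, 423.0]]
0.0472 0 [[330.0, 353.0], [334.0, 406.0], [296.0, 404.0], [464.0, 353.0], [460.0, 406.0]]
0.0472 -0.005 [[328.0, 360.0], [332.0, 413.0], [293.0, 412.0], [466.0, 360.0], [462.0, 413.0]]
0.0472 -0.013 [[325.0, 371.0], [329.0, 426.0], [289.0, 424.0], [469.0, 371.0], [465.0, 426.0]]
```

View pics/f.png

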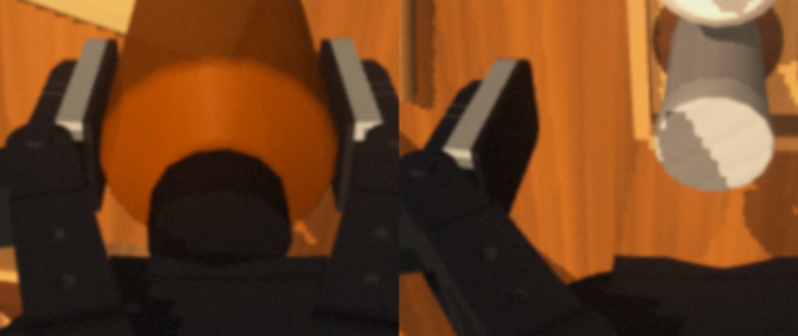

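>>> carry_out([
  [0, 0, 0, 0],
  [0, 0, 0, 0],
  [0, 0, 0, 0],
  [0, 0, 0, 0],
  [0, 0, 0, 0],
  [0, 0, 0, 0],
  [0, 0, 0.8, 0],
  [0, 0, 0, 0],
  [0, 0, 0, 0],
], gripper=8.54)

```text
time_s: 11.1
tcp_pos: [0.5409, 0.0119, 0.0326]
ee_rot: [0.999, 0.041, -0.001, -0.0]
ft_force: [-0.0, 0.4, 0.1]
grip_width: 0.0855
```

>>> carry_out([
  [0, 0, 0, 0],
  [0, 0, 0, 0],
  [0, 0, 0, 0],
  [0, 0, 0, 0],
  [0, 0, 0, 0],
  [0, 0, 0, 0],
  [0, 0, 0, 0],
  [0, 0, 0, 0],
  [0, 0, 0, 0],
  [0, 0, 0, 0],
], gripper=4, force=40)

```text
time_s: 11.93
tcp_pos: [0.5414, 0.0119, 0.0336]
ee_rot: [0.999, 0.041, 0.0, 0.0]
ft_force: [-0.9, -0.3, 5.6]
grip_width: 0.0522
```

```bash
python3 - <<'E'
from h import *
plan(.532,.357,.14)
E
```

```text
a0 4.7 spin -0.00 =0 x -0.00 | shift [  1.92 -34.47 -10.64] =10 x [ 0.19 -3.45 -1.06] | tcp [0.5414 0.0119 0.0336] grip 0.0522 ft [-0.9 -0.3  5.6] t 11.9
```

>>> carry_out([
  [0, 0, -1.6, 0],
  [0, 0, -3, 0],
  [0, 0, -3, 0],
  [0, 0, -3, 0],
  [0, 0, 0, 0],
])

```text
time_s: 12.35
tcp_pos: [0.5432, 0.0119, 0.1445]
ee_rot: [0.999, 0.041, 0.004, 0.0]
ft_force: [1.7, -0.1, -1.3]
grip_width: 0.052
```

>>> carry_out([
  [0.19, -3.45, 0, 0],
  [0.19, -3.45, 0, 0],
  [0.19, -3.45, 0, 0],
  [0.19, -3.45, 0, 0],
  [0.19, -3.45, 0, 0],
  [0.19, -3.45, 0, 0],
  [0.19, -3.45, 0, 0],
  [0.19, -3.45, 0, 0],
  [0.19, -3.45, 0, 0],
  [0.19, -3.45, 0, 0],
  [0, 0, 0, 0],
  [0, 0, 0, 0],
])

```text
time_s: 13.35
tcp_pos: [0.5306, 0.3585, 0.1375]
ee_rot: [0.999, 0.043, -0.001, 0.001]
ft_force: [0.3, -0.9, -2.4]
grip_width: 0.0523
```

>>> carry_out([
  [0, 0, 0, 0],
  [0, 0, 0, 0],
])

```text
time_s: 13.52
tcp_pos: [0.5317, 0.3563, 0.1387]
ee_rot: [0.999, 0.041, -0.0, 0.0]
ft_force: [1.2, -0.6, -2.9]
grip_width: 0.0521
```

```bash
python3 - <<'E'
from h import *
plan(.532,.357,.0361)
E
```

```text
a0 4.7 spin -0.00 =0 x -0.00 | shift [ 0.04 -0.07 10.26] =3 x [ 0.01 -0.02  3.42] | tcp [0.5317 0.3563 0.1387] grip 0.0521 ft [ 1.2 -0.6 -2.9] t 13.5
```

>>> carry_out([
  [0, 0, 2.8, 0],
  [0, 0, 2.8, 0],
  [0, 0, 2.3, 0],
  [0, 0, 1.5, 0],
  [0, 0, 0.8, 0],
  [0, 0, 0, 0],
  [0, 0, 0, 0],
  [0, 0, 0, 0],
])

```text
time_s: 14.18
tcp_pos: [0.5321, 0.357, 0.038]
ee_rot: [0.999, 0.041, 0.001, -0.0]
ft_force: [0.6, -1.0, -2.4]
grip_width: 0.052
```

>>> carry_out([
  [0, 0, 0, 0],
  [0, 0, 0, 0],
  [0, 0, 0, 0],
  [0, 0, 0, 0],
  [0, 0, 0, 0],
  [0, 0, 0, 0],
  [0, 0, 0, 0],
  [0, 0, 0, 0],
], gripper=8.54)

```text
time_s: 14.85
tcp_pos: [0.5316, 0.3573, 0.0373]
ee_rot: [0.999, 0.041, 0.0, -0.0]
ft_force: [-0.5, -0.0, 0.1]
grip_width: 0.0853
```

>>> carry_out([
  [0, 0, -2, 0],
  [0, 0, -3, 0],
  [0, 0, -3, 0],
  [0, 0, -3, 0],
  [0, 0, -0.4, 0],
  [0, 0, 0, 0],
  [0, 0, 0, 0],
  [0, 0, 0, 0],
])

```text
time_s: 15.52
tcp_pos: [0.5311, 0.357, 0.1496]
ee_rot: [0.999, 0.041, -0.001, 0.001]
ft_force: [0.5, 0.4, -0.2]
grip_width: 0.0855
```

```bash
python3 - <<'E'
from h import *
plan(.544,-.053,.15,4.7)
E
```

```text
a0 4.7 spin 0.05 =1 x 0.05 | shift [-2.070e+00  4.096e+01 -4.000e-02] =11 x [-0.19  3.72 -0.  ] | tcp [0.5311 0.357  0.1496] grip 0.0855 ft [ 0.5  0.4 -0.2] t 15.5
```

>>> carry_out([
  [-0.19, 3.72, 0, 0],
  [-0.19, 3.72, 0, 0],
  [-0.19, 3.72, 0, 0],
  [-0.19, 3.72, 0, 0],
  [-0.19, 3.72, 0, 0],
  [-0.19, 3.72, 0, 0],
  [-0.19, 3.72, 0, 0],
  [-0.19, 3.72, 0, 0],
  [-0.19, 3.72, 0, 0],
  [-0.19, 3.72, 0, 0],
  [-0.19, 3.72, 0, 0],
  [0, 0, 0, 0],
])

```text
time_s: 16.52
tcp_pos: [0.544, -0.0575, 0.1499]
ee_rot: [0.999, 0.039, -0.001, 0.0]
ft_force: [0.2, 0.3, 0.3]
grip_width: 0.0856
```

>>> carry_out([
  [0, 0, 0, 0],
  [0, 0, 0, 0],
  [0, 0, 0, 0],
])

```text
time_s: 16.77
tcp_pos: [0.5444, -0.0512, 0.1507]
ee_rot: [0.999, 0.042, -0.001, -0.0]
ft_force: [-0.6, -0.1, 0.1]
grip_width: 0.0854
```

```bash
python3 - <<'E'
from workcell import manip
from h import *
s=manip.sense(); c=manip.capture("wrist"); pickle.dump((s,c),open("w5.pkl","wb"))
cv2.imwrite("pics/w5.png",cv2.resize(c["pixels"][:,:,::-1],(784,588)))
plan(.544,-.053,.037,4.7)
s=manip.sense()
print((wproj(c,s,[[*s["tcp_pos"][:2],.094]])*1.4).round())
E
```

```text
a0 4.8 spin 0.13 =1 x 0.13 | shift [-0.07  0.19 11.39] =3 x [-0.02  0.06  3.8 ] | tcp [ 0.5446 -0.0511  0.1509] grip 0.0853 ft [ 1.   0.4 -0.4] t 16.8
[[397. 321.]]
```

View pics/w5.png

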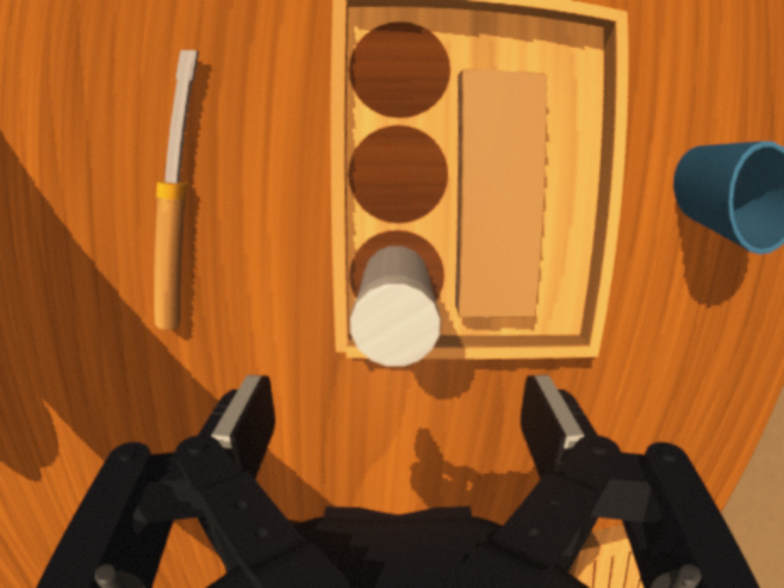

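>>> carry_out([
  [0, 0.1, 2.85, 0],
  [0, 0, 2.85, 0],
  [0, 0, 2.85, 0],
  [0, 0, 2.85, 0],
  [0, 0, 0, 0],
  [0, 0, 0, 0],
  [0, 0, 0, 0],
])

```text
time_s: 17.4
tcp_pos: [0.5456, -0.0528, 0.0389]
ee_rot: [0.999, 0.042, 0.001, 0.0]
ft_force: [0.4, -0.6, -0.1]
grip_width: 0.085
```

>>> carry_out([
  [0, 0, 0, 0],
  [0, 0, 0, 0],
  [0, 0, 0, 0],
  [0, 0, 0, 0],
  [0, 0, 0, 0],
  [0, 0, 0, 0],
  [0, 0, 0, 0],
  [0, 0, 0, 0],
  [0, 0, 0, 0],
  [0, 0, 0, 0],
  [0, 0, 0, 0],
], gripper=3, force=40)

```text
time_s: 18.32
tcp_pos: [0.545, -0.0534, 0.0382]
ee_rot: [0.999, 0.041, 0.0, 0.0]
ft_force: [-2.7, -0.2, 6.9]
grip_width: 0.0413
```

```bash
python3 - <<'E'
from h import *
plan(.441,.383,.14)
E
```

```text
a0 4.7 spin -0.00 =0 x -0.00 | shift [ -6.76 -44.35 -10.18] =12 x [-0.56 -3.7  -0.85] | tcp [ 0.545  -0.0534  0.0382] grip 0.0413 ft [-2.7 -0.2  6.9] t 18.3
```

>>> carry_out([
  [0, 0, -1.5, 0],
  [0, 0, -2.7, 0],
  [0, 0, -3, 0],
  [0, 0, -3, 0],
  [0, 0, 0, 0],
])

```text
time_s: 18.73
tcp_pos: [0.5469, -0.0536, 0.1452]
ee_rot: [0.999, 0.041, 0.004, 0.001]
ft_force: [1.9, -0.1, -0.7]
grip_width: 0.0416
```

>>> carry_out([
  [-0.56, -3.7, 0, 0],
  [-0.56, -3.7, 0, 0],
  [-0.56, -3.7, 0, 0],
  [-0.56, -3.7, 0, 0],
  [-0.56, -3.7, 0, 0],
  [-0.56, -3.7, 0, 0],
  [-0.56, -3.7, 0, 0],
  [-0.56, -3.7, 0, 0],
  [-0.56, -3.7, 0, 0],
  [-0.56, -3.7, 0, 0],
  [-0.56, -3.7, 0, 0],
  [-0.56, -3.7, 0, 0],
])

```text
time_s: 19.73
tcp_pos: [0.44, 0.3853, 0.1388]
ee_rot: [0.999, 0.041, -0.0, 0.0]
ft_force: [0.4, -0.7, -1.6]
grip_width: 0.0414
```

>>> carry_out([
  [0, 0, 0, 0],
  [0, 0, 0, 0],
  [0, 0, 0, 0],
  [0, 0, 0, 0],
])

```text
time_s: 20.07
tcp_pos: [0.4413, 0.3827, 0.139]
ee_rot: [0.999, 0.041, -0.0, 0.0]
ft_force: [-0.2, -0.2, -1.4]
grip_width: 0.0411
```

```bash
python3 - <<'E'
from h import *
plan(.441,.383,.041)
E
```

```text
a0 4.7 spin -0.00 =0 x -0.00 | shift [-0.03 -0.03  9.8 ] =3 x [-0.01 -0.01  3.27] | tcp [0.4413 0.3827 0.139 ] grip 0.0411 ft [-0.2 -0.2 -1.4] t 20.1
```

>>> carry_out([
  [0, 0, 2.7, 0],
  [0, 0, 2.7, 0],
  [0, 0, 2.2, 0],
  [0, 0, 1.4, 0],
  [0, 0, 0.7, 0],
  [0, 0, 0, 0],
  [0, 0, 0, 0],
  [0, 0, 0, 0],
])

```text
time_s: 20.73
tcp_pos: [0.4416, 0.3835, 0.0432]
ee_rot: [0.999, 0.041, 0.001, -0.0]
ft_force: [-0.1, -0.1, -1.7]
grip_width: 0.0413
```

>>> carry_out([
  [0, 0, 0, 0],
  [0, 0, 0, 0],
  [0, 0, 0, 0],
  [0, 0, 0, 0],
  [0, 0, 0, 0],
  [0, 0, 0, 0],
  [0, 0, 0, 0],
  [0, 0, 0, 0],
], gripper=8.54)

```text
time_s: 21.4
tcp_pos: [0.441, 0.3837, 0.0423]
ee_rot: [0.999, 0.041, -0.0, 0.0]
ft_force: [0.3, 0.3, 0.5]
grip_width: 0.0858
```

>>> carry_out([
  [0, 0, -2, 0],
  [0, 0, -3, 0],
  [0, 0, -3, 0],
  [0, 0, -3, 0],
  [0, 0, 0, 0],
  [0, 0, 0, 0],
  [0, 0, 0, 0],
])

```text
time_s: 21.98
tcp_pos: [0.4408, 0.3835, 0.1516]
ee_rot: [0.999, 0.041, -0.0, 0.0]
ft_force: [-0.6, 0.3, -0.8]
grip_width: 0.0857
```

```bash
python3 - <<'E'
from h import *
plan(.604,.0046,.15,5.0)
E
```

```text
a0 4.7 spin -0.25 =1 x -0.25 | shift [12.96 39.17  0.16] =11 x [1.18 3.56 0.01] | tcp [0.4408 0.3835 0.1516] grip 0.0857 ft [-0.6  0.3 -0.8] t 22.0
```

>>> carry_out([
  [1.18, 3.56, 0, -0.3],
  [1.18, 3.56, 0, 0],
  [1.18, 3.56, 0, 0],
  [1.18, 3.56, 0, 0],
  [1.18, 3.56, 0, 0],
  [1.18, 3.56, 0, 0],
  [1.18, 3.56, 0, 0],
  [1.18, 3.56, 0, 0],
  [1.18, 3.56, 0, 0],
  [1.18, 3.56, 0, 0],
  [1.18, 3.56, 0, 0],
  [0, 0, 0, 0],
])

```text
time_s: 22.98
tcp_pos: [0.6056, -0.0006, 0.1504]
ee_rot: [0.999, 0.042, -0.001, 0.0]
ft_force: [-0.5, -0.4, -0.1]
grip_width: 0.0854
```

>>> carry_out([
  [0, 0, 0, 0],
  [0, 0, 0, 0],
  [0, 0, 0, 0],
])

```text
time_s: 23.23
tcp_pos: [0.6041, 0.0059, 0.1516]
ee_rot: [0.999, 0.045, -0.001, -0.0]
ft_force: [-0.2, 0.0, -0.2]
grip_width: 0.0855
```

```bash
python3 - <<'E'
from workcell import manip
from h import *
s=manip.sense(); c=manip.capture("wrist"); pickle.dump((s,c),open("w6.pkl","wb"))
S=manip.capture("scene"); pickle.dump(S,open("scene1.pkl","wb"))
im=cv2.resize(c["pixels"][:,:,::-1],(700,525)); 
sc=cv2.resize(S["pixels"][135:235,380:500,::-1],(240,200))
im[:200,:240]=sc
cv2.imwrite("pics/w6.png",im)
plan(.604,.0046,.02,5.0)
E
```

```text
a0 5.1 spin 0.13 =1 x 0.13 | shift [-0.04  0.14 13.21] =4 x [-0.01  0.03  3.3 ] | tcp [0.6043 0.006  0.1521] grip 0.0854 ft [-0.6 -0.2  0.3] t 23.3
```

View pics/w6.png

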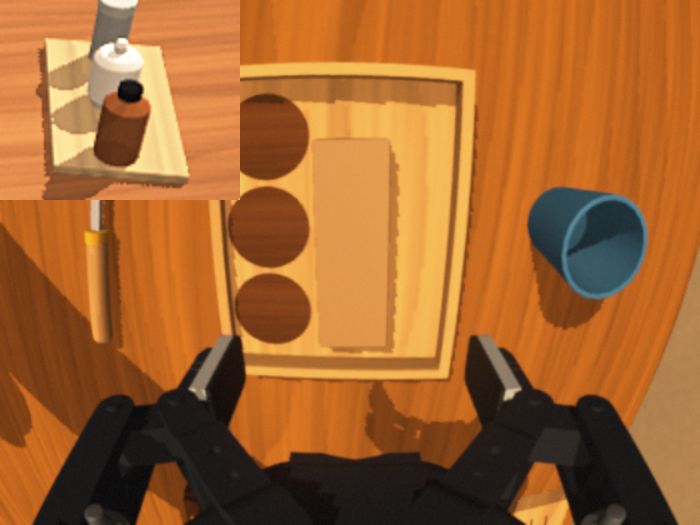

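```bash
python3 - <<'E'
from h import *
s,c=pickle.load(open("w6.pkl","rb"))
P=np.array([wray(c,s,np.array(p)/1.25,.032) for p in [(314,140),(389,140),(389,347),(320,349)]])
print(P.round(4),P.mean(0)); a=P[0]+P[1]-P[2]-P[3]; b=P[1]+P[2]-P[0]-P[3]
print(np.degrees(np.arctan2(-a[0],a[1])),np.degrees(np.arctan2(b[1],b[0])),np.linalg.norm(a)/2,np.linalg.norm(b)/2)
print((wproj(c,s,box(.6045,.005,np.radians(5),.05,.15,.032))*1.25).round())
E
```

```text
[[ 0.5716  0.0779  0.032 ]
 [ 0.6193  0.0821  0.032 ]
 [ 0.6365 -0.0665  0.032 ]
 [ 0.5851 -0.0729  0.032 ]] [0.6031316  0.00513846 0.032     ]
5.826952083705218 6.0971374175174065 0.1505428505054414 0.04982963290335479
[[394. 141.]
 [316. 141.]
 [321. 348.]
 [388. 348.]]
```

>>> carry_out([
  [0, 0.1, 3, -0.5],
  [0, 0, 3, 0],
  [0, 0, 3, 0],
  [0, 0, 3, 0],
  [0, 0, 2.1, 0],
  [0, 0, 0, 0],
  [0, 0, 0, 0],
  [0, 0, 0, 0],
])

```text
time_s: 24.0
tcp_pos: [0.6055, 0.0043, 0.013]
ee_rot: [0.999, 0.049, 0.001, 0.0]
ft_force: [0.3, 1.2, 1.4]
grip_width: 0.0856
```

>>> carry_out([
  [0, 0, 0, 0],
  [0, 0, 0, 0],
  [0, 0, 0, 0],
  [0, 0, 0, 0],
  [0, 0, 0, 0],
  [0, 0, 0, 0],
  [0, 0, 0, 0],
  [0, 0, 0, 0],
  [0, 0, 0, 0],
  [0, 0, 0, 0],
  [0, 0, 0, 0],
], gripper=3.8, force=70)

```text
time_s: 24.92
tcp_pos: [0.6052, 0.0039, 0.0127]
ee_rot: [0.999, 0.048, 0.001, 0.0]
ft_force: [-2.7, 0.4, 7.8]
grip_width: 0.0488
```

```bash
python3 - <<'E'
from h import *
plan(.545,-.337,.14)
E
```

```text
a0 5.5 spin -0.00 =0 x -0.00 | shift [ -9.29  33.35 -12.73] =10 x [-0.93  3.34 -1.27] | tcp [0.6052 0.0039 0.0127] grip 0.0488 ft [-2.7  0.4  7.8] t 24.9
```

>>> carry_out([
  [0, 0, -1.5, 0],
  [0, 0, -2.5, 0],
  [0, 0, -3, 0],
  [0, 0, -3, 0],
  [0, 0, -3, 0],
  [0, 0, 0, 0],
])

```text
time_s: 25.42
tcp_pos: [0.6068, 0.0038, 0.1477]
ee_rot: [0.999, 0.048, 0.004, 0.0]
ft_force: [1.3, 0.2, -3.5]
grip_width: 0.0481
```

>>> carry_out([
  [-0.93, 3.34, 0, 0],
  [-0.93, 3.34, 0, 0],
  [-0.93, 3.34, 0, 0],
  [-0.93, 3.34, 0, 0],
  [-0.93, 3.34, 0, 0],
  [-0.93, 3.34, 0, 0],
  [0, 0, 0, 0],
  [0, 0, 0, 0],
  [0, 0, 0, 0],
  [0, 0, 0, 0],
])

```text
time_s: 26.25
tcp_pos: [0.5686, -0.1999, 0.1409]
ee_rot: [0.999, 0.049, -0.0, -0.0]
ft_force: [0.3, -0.3, -4.2]
grip_width: 0.0489
```

```bash
python3 - <<'E'
from workcell import manip
from h import *
s=manip.sense(); c=manip.capture("wrist"); pickle.dump((s,c),open("w7.pkl","wb"))
cv2.imwrite("pics/w7.png",cv2.resize(c["pixels"][:,:,::-1],(784,588)))
plan(.545,-.337,.14,-93.5)
print((wproj(c,s,box(.545,-.337,np.radians(-3.5),.212,.078,.026))*1.4).round())
E
```

```text
a0 5.6 spin 99.12 =14 x 7.08 | shift [13.83  1.52  0.11] =4 x [3.46 0.38 0.03] | tcp [ 0.5687 -0.1998  0.1411] grip 0.0485 ft [-0.   0.1 -4.4] t 26.3
[[501. 435.]
 [205. 391.]
 [210. 472.]
 [474. 510.]]
```

View pics/w7.png

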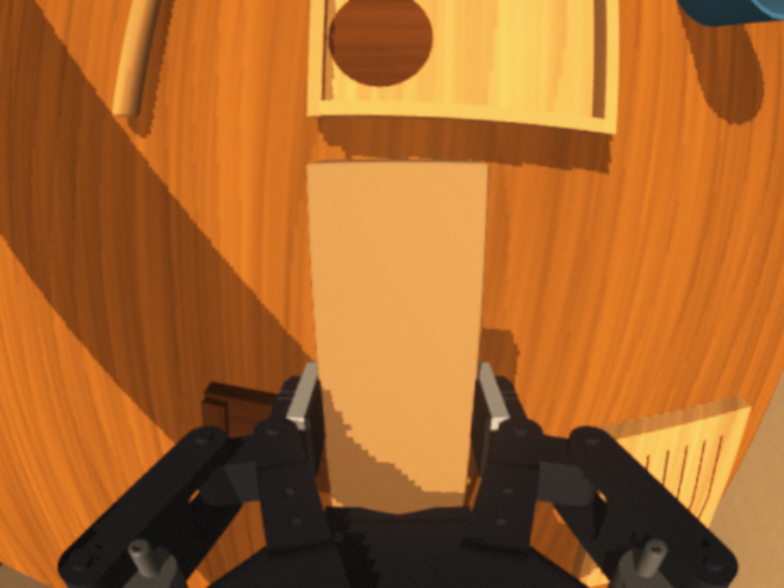

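```bash
python3 - <<'E'
from h import *
out=[]
for f,(x0,y0,w,h) in (("scene0.pkl",(85,165,80,100)),("side0.pkl",(290,115,100,62))):
  c=pickle.load(open(f,"rb")); k=4; im=cv2.resize(c["pixels"][y0:y0+h,x0:x0+w,::-1],None,fx=k,fy=k,interpolation=cv2.INTER_CUBIC)
  for z,col in ((.026,(0,255,0)),):
    q=proj(c,box(.545,-.337,np.radians(-3.5),.212,.078,z)); print(f,q.round(1).tolist())
    cv2.polylines(im,[np.int32((q-[x0,y0]+.5)*k)],True,col,1)
  out.append(im)
H=max(o.shape[0] for o in out); out=[cv2.copyMakeBorder(o,0,H-o.shape[0],0,0,cv2.BORDER_CONSTANT) for o in out]
cv2.imwrite("pics/hold.png",np.hstack(out))
E
```

```text
scene0.pkl [[134.3, 242.2], [151.1, 179.7], [117.2, 181.1], [94.5, 243.9]]
side0.pkl [[300.4, 139.3], [362.8, 164.1], [373.6, 149.7], [312.6, 126.4]]
```

View pics/hold.png

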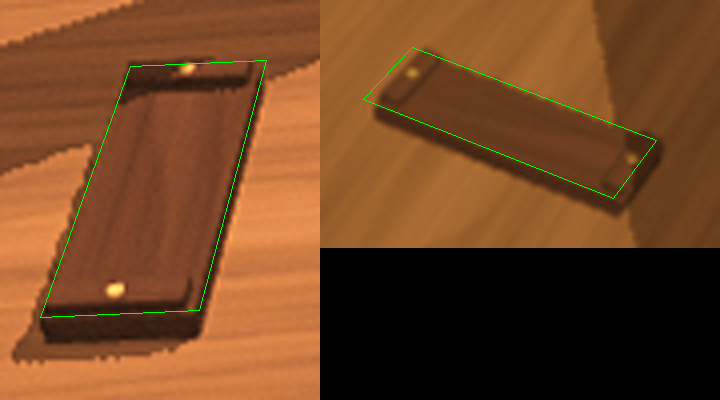

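```bash
python3 - <<'E'
from h import *
S=pickle.load(open("scene0.pkl","rb"));D=pickle.load(open("side0.pkl","rb"))
P=lambda c:c["camera_matrix"]@np.c_[c["R"],c["t"]]
pts=[]
for a,b in (((188,68),(92,72)),((188,68),(311,158)),((115,290),(92,72)),((115,290),(311,158))):
  a=np.array(a)/4-.5+[85,165]; b=np.array(b)/4-.5+[290,115]
  X=cv2.triangulatePoints(P(S),P(D),a,b)[:,0]; X=X[:3]/X[3]; print(X.round(4),ray(S,a,.026).round(4),ray(D,b,.026).round(4))
  e=[proj(S,X)-a,proj(D,X)-b]; print(np.round(e,1).tolist())
out=[]
from scipy.optimize import least_squares
f=lambda p:(lambda X:np.r_[(proj(S,X)-np.array([[188,68],[115,290]])/4+.5-[85,165]).ravel(),(proj(D,X)-np.array([[311,158],[92,72]])/4+.5-[290,115]).ravel()])(np.array([[p[0]-p[3]*np.cos(p[2]),p[1]-p[3]*np.sin(p[2]),.026],[p[0]+p[3]*np.cos(p[2]),p[1]+p[3]*np.sin(p[2]),.026]]))
r=least_squares(f,[.545,-.337,-.06,.096]); print(r.x,r.fun.round(1)); x,y,w,_=r.x
for g,(x0,y0,ww,h) in (("scene0.pkl",(85,165,80,100)),("side0.pkl",(290,115,100,62))):
  c=pickle.load(open(g,"rb")); k=4; im=cv2.resize(c["pixels"][y0:y0+h,x0:x0+ww,::-1],None,fx=k,fy=k,interpolation=cv2.INTER_CUBIC)
  for z,col in ((.018,(0,255,0)),(0,(255,255,0))):
    cv2.polylines(im,[np.int32((proj(c,box(x,y,w,.212,.078,z))-[x0,y0]+.5)*k)],True,col,1)
  out.append(im)
H=max(o.shape[0] for o in out); out=[cv2.copyMakeBorder(o,0,H-o.shape[0],0,0,cv2.BORDER_CONSTANT) for o in out]
cv2.imwrite("pics/hold2.png",np.hstack(out))
E
```

```text
[ 0.593  -0.2862  0.1134] [ 0.4429 -0.3361  0.026 ] [ 0.6352 -0.3538  0.026 ]
[[[7.1, 6.6]], [[5.3, -7.2]]]
[ 0.4458 -0.3358  0.0289] [ 0.4429 -0.3361  0.026 ] [ 0.4465 -0.3411  0.026 ]
[[[-0.3, -0.3]], [[-0.3, 0.3]]]
[ 0.6339 -0.3486  0.0285] [ 0.6323 -0.3486  0.026 ] [ 0.6352 -0.3538  0.026 ]
[[[-0.4, -0.4]], [[-0.3, 0.4]]]
[ 0.4808 -0.4143 -0.0783] [ 0.6323 -0.3486  0.026 ] [ 0.4465 -0.3411  0.026 ]
[[[-8.3, -8.0]], [[-7.2, 8.2]]]
[ 0.53875877 -0.34294816 -0.06578422  0.09436083] [-0.4  0.5 -0.3  0.2  0.1  1.   0.   1. ]
```

View pics/hold2.png

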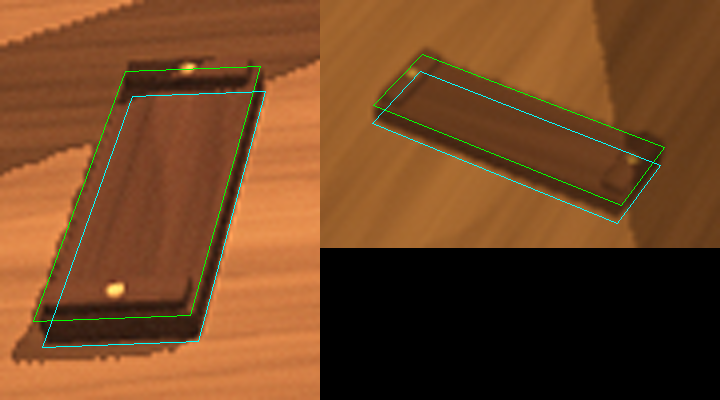

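>>> carry_out([
  [0, 0, 0, 7.1],
  [0, 0, 0, 7.1],
  [0, 0, 0, 7.1],
  [0, 0, 0, 7.1],
  [0, 0, 0, 7.1],
  [0, 0, 0, 7.1],
  [0, 0, 0, 7.1],
  [0, 0, 0, 7.1],
  [0, 0, 0, 7.1],
  [0, 0, 0, 7.1],
  [0, 0, 0, 7.1],
  [0, 0, 0, 7.1],
])

```text
time_s: 27.3
tcp_pos: [0.5688, -0.1998, 0.1412]
ee_rot: [0.767, -0.642, -0.0, 0.0]
ft_force: [-0.4, 0.5, -4.7]
grip_width: 0.0482
```

>>> carry_out([
  [0, 0, 0, 7.1],
  [0, 0, 0, 7.0],
  [3.48, 0.48, 0, 0],
  [3.48, 0.48, 0, 0],
  [3.48, 0.48, 0, 0],
  [3.48, 0.48, 0, 0],
  [0, 0, 0, 0],
  [0, 0, 0, 0],
  [0, 0, 0, 0],
  [0, 0, 0, 0],
])

```text
time_s: 28.13
tcp_pos: [0.5408, -0.3372, 0.1412]
ee_rot: [-0.684, 0.729, 0.0, 0.0]
ft_force: [-0.5, -0.3, -4.3]
grip_width: 0.0483
```

```bash
python3 - <<'E'
from workcell import manip
from h import *
s=manip.sense(); c=manip.capture("wrist"); pickle.dump((s,c),open("w8.pkl","wb"))
im=cv2.resize(c["pixels"][:,:,::-1],(784,588))
for z,col in ((.018,(0,255,0)),(.026,(255,255,0))): cv2.polylines(im,[np.int32(wproj(c,s,box(.540,-.3405,np.radians(-3.7),.212,.078,z))*1.4)],True,col,1)
cv2.imwrite("pics/w8.png",im)
plan(.540,-.3405,.0215,-93.7)
E
```

```text
a0 -93.7 spin 0.05 =1 x 0.05 | shift [ 0.33  0.06 11.98] =3 x [0.11 0.02 3.99] | tcp [ 0.5408 -0.3373  0.1413] grip 0.0485 ft [-0.3  0.3 -4.4] t 28.2
```

View pics/w8.png

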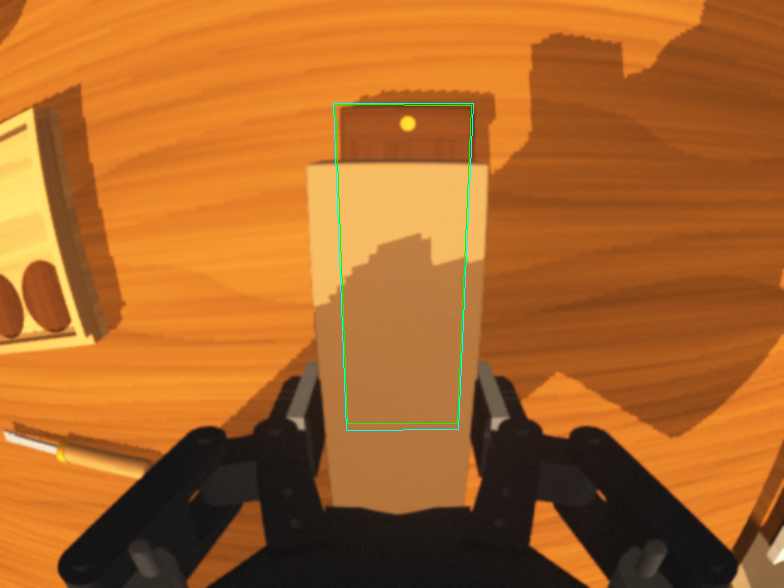

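>>> carry_out([
  [0.58, 0.25, 2.5, 0],
  [0, 0, 2.5, 0],
  [0, 0, 2.5, 0],
  [0, 0, 2, 0],
  [0, 0, 1.5, 0],
  [0, 0, 0.8, 0],
  [0, 0, 0, 0],
  [0, 0, 0, 0],
  [0, 0, 0, 0],
])

```text
time_s: 28.93
tcp_pos: [0.5379, -0.3442, 0.0244]
ee_rot: [-0.684, 0.73, -0.001, 0.0]
ft_force: [0.2, 0.4, -4.0]
grip_width: 0.0485
```

```bash
python3 - <<'E'
from h import *
plan(.5388,-.343,.0208,-93.7)
E
```

```text
a0 -93.7 spin -0.03 =1 x -0.03 | shift [-0.12 -0.08  0.36] =1 x [-0.12 -0.08  0.36] | tcp [ 0.5379 -0.3442  0.0244] grip 0.0485 ft [ 0.2  0.4 -4. ] t 28.9
```

>>> carry_out([
  [-0.05, 0, 0.1, 0],
  [0, 0, 0.1, 0],
  [0, 0, 0, 0],
  [0, 0, 0, 0],
])

```text
time_s: 29.27
tcp_pos: [0.5374, -0.3437, 0.0214]
ee_rot: [-0.684, 0.73, -0.0, 0.0]
ft_force: [-0.0, -0.7, -3.9]
grip_width: 0.0484
```

```bash
python3 - <<'E'
from h import *
plan(.5388,-.343,.0208,-93.7)
E
```

```text
a0 -93.8 spin -0.05 =1 x -0.05 | shift [-0.08 -0.14  0.06] =1 x [-0.08 -0.14  0.06] | tcp [ 0.5374 -0.3437  0.0214] grip 0.0484 ft [-0.  -0.7 -3.9] t 29.3
```

>>> carry_out([
  [0, 0, 0.06, 0],
  [0, 0, 0, 0],
  [0, 0, 0, 0],
])

```text
time_s: 29.52
tcp_pos: [0.5375, -0.3438, 0.0208]
ee_rot: [-0.684, 0.73, -0.0, 0.0]
ft_force: [-0.5, 0.1, -3.1]
grip_width: 0.0484
```

>>> carry_out([
  [0, 0, 0, 0],
  [0, 0, 0, 0],
  [0, 0, 0, 0],
  [0, 0, 0, 0],
  [0, 0, 0, 0],
  [0, 0, 0, 0],
  [0, 0, 0, 0],
  [0, 0, 0, 0],
], gripper=8.54)

```text
time_s: 30.18
tcp_pos: [0.5374, -0.3437, 0.0207]
ee_rot: [-0.684, 0.73, 0.0, 0.0]
ft_force: [0.2, 0.1, 0.7]
grip_width: 0.0852
```

>>> carry_out([
  [0, 0, -2, 0],
  [0, -0.5, -3, 0],
  [0, -0.5, -3, 0],
  [0, -1, -3, 0],
  [0, -1, -3, 0],
  [0, -1, -3, 0],
  [0, 0, -2, 0],
  [0, 0, 0, 0],
  [0, 0, 0, 0],
  [0, 0, 0, 0],
])

```text
time_s: 31.02
tcp_pos: [0.5769, -0.3461, 0.2096]
ee_rot: [-0.684, 0.73, 0.001, -0.0]
ft_force: [-0.1, -0.8, -0.3]
grip_width: 0.0855
```

```bash
python3 - <<'E'
from workcell import manip
from h import *
s=manip.sense(); c=manip.capture("wrist"); pickle.dump((s,c),open("w9.pkl","wb"))
im=cv2.resize(c["pixels"][:,:,::-1],(784,588))
cv2.imwrite("pics/w9.png",im)
plan(.441,.383,.16,4.7)
E
```

```text
a0 -93.8 spin -98.46 =14 x -7.03 | shift [ -7.56 -73.78   4.92] =19 x [-0.4  -3.88  0.26] | tcp [ 0.5768 -0.3461  0.2092] grip 0.0855 ft [-0.1 -0.2 -0.4] t 31.1
```

View pics/w9.png

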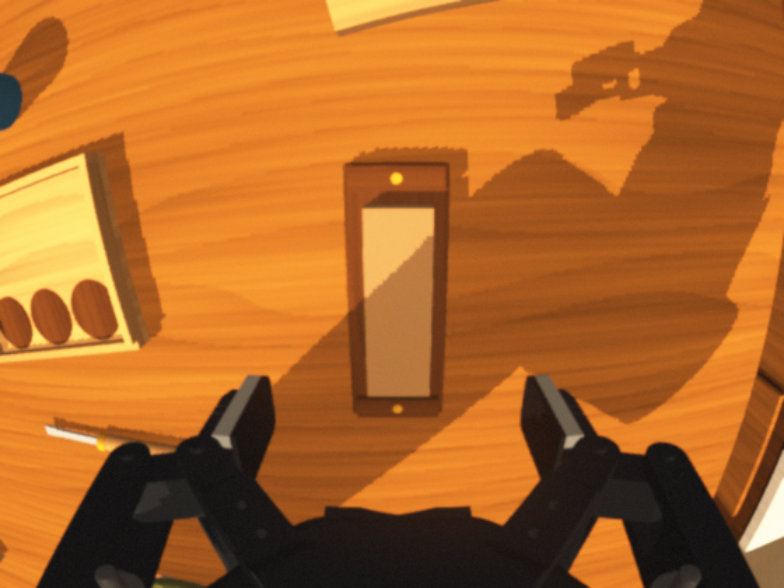

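```bash
python3 - <<'E'
from h import *
s,c=pickle.load(open("w9.pkl","rb"))
g=lambda p,z:wray(c,s,np.array(p)/1.4,z)
a,b=g((396.5,178.5),.028),g((397.5,409),.028)
h=np.array([g(p,.018) for p in [(449,163),(345,163),(355,414),(441,416)]])
t=np.array([g(p,.040) for p in [(434,208),(362,208),(367,396),(432,396)]])
u=(a-b)/np.linalg.norm(a-b); v=np.array([-u[1],u[0],0])
print("pins",a,b,np.linalg.norm(a-b),np.degrees(np.arctan2(u[1],u[0])))
for n,m in (("pinmid",(a+b)/2),("holdc",h.mean(0)),):
  d=t.mean(0)-m; print(n,m.round(4),"stone",t.mean(0).round(4),"along %.4f across %.4f"%(d@u,d@v))
w=t[0]+t[1]-t[2]-t[3]; print(np.degrees(np.arctan2(w[1],w[0])),np.linalg.norm(w)/2,np.linalg.norm(h[0]+h[1]-h[2]-h[3])/2)
E
```

```text
pins [ 0.63361026 -0.3489699   0.028     ] [ 0.4447576  -0.33734061  0.028     ] 0.18921038352141437 -3.523746425831359
pinmid [ 0.5392 -0.3432  0.028 ] stone [ 0.5396 -0.3445  0.04  ] along 0.0005 across -0.0013
holdc [ 0.538  -0.3435  0.018 ] stone [ 0.5396 -0.3445  0.04  ] along 0.0016 across -0.0009
-3.25306250425242 0.14941413698088477 0.21366353670626995
```

>>> carry_out([
  [0, 0, 0, -7.03],
  [0, 0, 0, -7.03],
  [0, 0, 0, -7.03],
  [0, 0, 0, -7.03],
  [0, 0, 0, -7.03],
  [0, 0, 0, -7.03],
  [0, 0, 0, -7.03],
  [0, 0, 0, -7.03],
  [0, 0, 0, -7.03],
  [0, 0, 0, -7.03],
  [0, 0, 0, -7.03],
  [0, 0, 0, -7.03],
])

```text
time_s: 32.07
tcp_pos: [0.5769, -0.3462, 0.2092]
ee_rot: [0.997, -0.079, -0.001, -0.001]
ft_force: [-0.8, 1.0, -1.1]
grip_width: 0.0856
```

>>> carry_out([
  [0, 0, 0, -7.03],
  [0, 0, 0, -7.03],
  [-0.4, -3.88, 0.26, 0],
  [-0.4, -3.88, 0.26, 0],
  [-0.4, -3.88, 0.26, 0],
  [-0.4, -3.88, 0.26, 0],
  [-0.4, -3.88, 0.26, 0],
  [-0.4, -3.88, 0.26, 0],
  [-0.4, -3.88, 0.26, 0],
  [-0.4, -3.88, 0.26, 0],
  [-0.4, -3.88, 0.26, 0],
  [-0.4, -3.88, 0.26, 0],
])

```text
time_s: 33.07
tcp_pos: [0.5046, 0.0387, 0.1836]
ee_rot: [0.999, 0.041, -0.001, -0.0]
ft_force: [1.4, -0.3, 0.2]
grip_width: 0.0855
```

>>> carry_out([
  [-0.4, -3.88, 0.26, 0],
  [-0.4, -3.88, 0.26, 0],
  [-0.4, -3.88, 0.26, 0],
  [-0.4, -3.88, 0.26, 0],
  [-0.4, -3.88, 0.26, 0],
  [-0.4, -3.88, 0.26, 0],
  [-0.4, -3.88, 0.26, 0],
  [-0.4, -3.88, 0.26, 0],
  [-0.4, -3.88, 0.26, 0],
  [0, 0, 0, 0],
  [0, 0, 0, 0],
  [0, 0, 0, 0],
])

```text
time_s: 34.07
tcp_pos: [0.4413, 0.3817, 0.1603]
ee_rot: [0.999, 0.041, -0.001, 0.001]
ft_force: [0.6, -0.1, -0.4]
grip_width: 0.0855
```

```bash
python3 - <<'E'
from h import *
plan(.4411,.3836,.0423,4.7)
E
```

```text
a0 4.7 spin -0.02 =1 x -0.02 | shift [-0.   -0.19 11.8 ] =3 x [-0.   -0.06  3.93] | tcp [0.4413 0.3817 0.1603] grip 0.0855 ft [ 0.6 -0.1 -0.4] t 34.1
```

>>> carry_out([
  [0, -0.19, 3, 0],
  [0, 0, 3, 0],
  [0, 0, 3, 0],
  [0, 0, 3, 0],
  [0, 0, 0, 0],
  [0, 0, 0, 0],
  [0, 0, 0, 0],
])

```text
time_s: 34.65
tcp_pos: [0.4424, 0.384, 0.0432]
ee_rot: [0.999, 0.04, 0.001, -0.001]
ft_force: [0.5, -0.2, 0.6]
grip_width: 0.085
```

>>> carry_out([
  [0, 0, 0, 0],
  [0, 0, 0, 0],
  [0, 0, 0, 0],
  [0, 0, 0, 0],
  [0, 0, 0, 0],
  [0, 0, 0, 0],
  [0, 0, 0, 0],
  [0, 0, 0, 0],
  [0, 0, 0, 0],
  [0, 0, 0, 0],
  [0, 0, 0, 0],
], gripper=3, force=40)

```text
time_s: 35.57
tcp_pos: [0.442, 0.3845, 0.0421]
ee_rot: [0.999, 0.041, 0.001, -0.0]
ft_force: [1.8, -0.9, 6.4]
grip_width: 0.0413
```

```bash
python3 - <<'E'
from h import *
plan(.5450,-.0534,.14,4.7)
E
```

```text
a0 4.7 spin -0.04 =1 x -0.04 | shift [ 6.68 44.48 -9.79] =12 x [ 0.56  3.71 -0.82] | tcp [0.442  0.3845 0.0421] grip 0.0413 ft [ 1.8 -0.9  6.4] t 35.6
```

>>> carry_out([
  [0, 0, -1.5, 0],
  [0, 0, -2.5, 0],
  [0, 0, -3, 0],
  [0, 0, -3, 0],
  [0, 0, 0, 0],
])

```text
time_s: 35.98
tcp_pos: [0.4429, 0.3855, 0.147]
ee_rot: [0.999, 0.041, 0.003, -0.002]
ft_force: [0.8, 0.2, -1.2]
grip_width: 0.0413
```

>>> carry_out([
  [0.56, 3.71, 0, 0],
  [0.56, 3.71, 0, 0],
  [0.56, 3.71, 0, 0],
  [0.56, 3.71, 0, 0],
  [0.56, 3.71, 0, 0],
  [0.56, 3.71, 0, 0],
  [0.56, 3.71, 0, 0],
  [0.56, 3.71, 0, 0],
  [0.56, 3.71, 0, 0],
  [0.56, 3.71, 0, 0],
  [0.56, 3.71, 0, 0],
  [0.52, 3.67, 0, 0],
])

```text
time_s: 36.98
tcp_pos: [0.544, -0.0556, 0.1407]
ee_rot: [0.999, 0.041, -0.0, -0.0]
ft_force: [0.8, 0.7, -2.2]
grip_width: 0.0413
```

>>> carry_out([
  [0, 0, 0, 0],
  [0, 0, 0, 0],
  [0, 0, 0, 0],
  [0, 0, 0, 0],
])

```text
time_s: 37.32
tcp_pos: [0.5439, -0.0527, 0.141]
ee_rot: [0.999, 0.041, -0.0, -0.0]
ft_force: [1.2, 0.2, -2.8]
grip_width: 0.0414
```

```bash
python3 - <<'E'
from h import *
plan(.5450,-.0534,.0404,4.7)
E
```

```text
a0 4.7 spin 0.03 =1 x 0.03 | shift [ 0.1   0.08 10.06] =3 x [0.03 0.03 3.35] | tcp [ 0.5439 -0.0527  0.141 ] grip 0.0414 ft [ 1.2  0.2 -2.8] t 37.3
```

>>> carry_out([
  [0.1, 0.08, 2.7, 0],
  [0, 0, 2.7, 0],
  [0, 0, 2.3, 0],
  [0, 0, 1.5, 0],
  [0, 0, 0.9, 0],
  [0, 0, 0, 0],
  [0, 0, 0, 0],
  [0, 0, 0, 0],
  [0, 0, 0, 0],
])

```text
time_s: 38.07
tcp_pos: [0.5455, -0.0541, 0.0408]
ee_rot: [0.999, 0.041, 0.0, 0.0]
ft_force: [0.3, 0.5, -2.1]
grip_width: 0.0412
```

>>> carry_out([
  [0, 0, 0, 0],
  [0, 0, 0, 0],
  [0, 0, 0, 0],
  [0, 0, 0, 0],
  [0, 0, 0, 0],
  [0, 0, 0, 0],
  [0, 0, 0, 0],
  [0, 0, 0, 0],
], gripper=8.54)

```text
time_s: 38.73
tcp_pos: [0.5453, -0.0545, 0.0403]
ee_rot: [0.999, 0.041, -0.0, -0.0]
ft_force: [0.1, -0.2, 0.1]
grip_width: 0.0859
```

>>> carry_out([
  [0, 0, -2, 0],
  [0, 0, -3, 0],
  [0, 0, -3, 0],
  [0, 0, -3, 0],
  [0, 0, 0, 0],
  [0, 0, 0, 0],
  [0, 0, 0, 0],
])

```text
time_s: 39.32
tcp_pos: [0.545, -0.0544, 0.1497]
ee_rot: [0.999, 0.041, -0.0, -0.0]
ft_force: [-1.0, 0.5, -0.0]
grip_width: 0.0853
```

```bash
python3 - <<'E'
from h import *
plan(.5317,.3572,.15,4.7)
E
```

```text
a0 4.7 spin -0.03 =1 x -0.03 | shift [ 2.050e+00 -4.113e+01 -3.000e-02] =11 x [ 0.19 -3.74 -0.  ] | tcp [ 0.545  -0.0544  0.1497] grip 0.0853 ft [-1.   0.5 -0. ] t 39.3
```

Now the pot.

>>> carry_out([
  [0.19, -3.74, 0, 0],
  [0.19, -3.74, 0, 0],
  [0.19, -3.74, 0, 0],
  [0.19, -3.74, 0, 0],
  [0.19, -3.74, 0, 0],
  [0.19, -3.74, 0, 0],
  [0.19, -3.74, 0, 0],
  [0.19, -3.74, 0, 0],
  [0.19, -3.74, 0, 0],
  [0.19, -3.74, 0, 0],
  [0.19, -3.74, 0, 0],
  [0, 0, 0, 0],
])

```text
time_s: 40.32
tcp_pos: [0.5308, 0.3625, 0.1482]
ee_rot: [0.999, 0.043, -0.001, 0.0]
ft_force: [-1.0, -0.9, -0.3]
grip_width: 0.0857
```

>>> carry_out([
  [0, 0, 0, 0],
  [0, 0, 0, 0],
  [0, 0, 0, 0],
])

```text
time_s: 40.57
tcp_pos: [0.5327, 0.3562, 0.1495]
ee_rot: [0.999, 0.04, -0.001, 0.0]
ft_force: [0.7, 0.0, 0.6]
grip_width: 0.0851
```

```bash
python3 - <<'E'
from h import *
plan(.5317,.3572,.0360,4.7)
E
```

```text
a0 4.6 spin -0.09 =1 x -0.09 | shift [-0.09 -0.11 11.35] =3 x [-0.03 -0.04  3.78] | tcp [0.5327 0.3562 0.1495] grip 0.0851 ft [0.7 0.  0.6] t 40.6
```

>>> carry_out([
  [0, -0.06, 2.9, 0],
  [0, 0, 2.9, 0],
  [0, 0, 2.8, 0],
  [0, 0, 2.8, 0],
  [0, 0, 0, 0],
  [0, 0, 0, 0],
  [0, 0, 0, 0],
])

```text
time_s: 41.15
tcp_pos: [0.5335, 0.3578, 0.0382]
ee_rot: [0.999, 0.04, 0.001, -0.0]
ft_force: [0.2, 1.3, 0.5]
grip_width: 0.0856
```

>>> carry_out([
  [0, 0, 0, 0],
  [0, 0, 0, 0],
  [0, 0, 0, 0],
  [0, 0, 0, 0],
  [0, 0, 0, 0],
  [0, 0, 0, 0],
  [0, 0, 0, 0],
  [0, 0, 0, 0],
  [0, 0, 0, 0],
  [0, 0, 0, 0],
  [0, 0, 0, 0],
], gripper=4, force=40)

```text
time_s: 42.07
tcp_pos: [0.5331, 0.3582, 0.0378]
ee_rot: [0.999, 0.041, 0.001, -0.0]
ft_force: [-1.3, -1.9, 6.8]
grip_width: 0.0521
```

```bash
python3 - <<'E'
from h import *
plan(.5414,.0119,.14,4.7)
E
```

```text
a0 4.7 spin -0.03 =1 x -0.03 | shift [ -2.01  34.58 -10.22] =10 x [-0.2   3.46 -1.02] | tcp [0.5331 0.3582 0.0378] grip 0.0521 ft [-1.3 -1.9  6.8] t 42.1
```

>>> carry_out([
  [0, 0, -1.5, 0],
  [0, 0, -2.7, 0],
  [0, 0, -3, 0],
  [0, 0, -3, 0],
  [0, 0, 0, 0],
])

```text
time_s: 42.48
tcp_pos: [0.5344, 0.3591, 0.1453]
ee_rot: [0.999, 0.041, 0.004, -0.002]
ft_force: [1.2, 0.3, -1.4]
grip_width: 0.0522
```

>>> carry_out([
  [-0.2, 3.45, 0, 0],
  [-0.2, 3.45, 0, 0],
  [-0.2, 3.45, 0, 0],
  [-0.2, 3.45, 0, 0],
  [-0.2, 3.45, 0, 0],
  [-0.2, 3.45, 0, 0],
  [-0.2, 3.45, 0, 0],
  [-0.2, 3.45, 0, 0],
  [-0.2, 3.45, 0, 0],
  [-0.2, 3.45, 0, 0],
  [0, 0, 0, 0],
  [0, 0, 0, 0],
])

```text
time_s: 43.48
tcp_pos: [0.5406, 0.0109, 0.1383]
ee_rot: [0.999, 0.039, -0.0, 0.0]
ft_force: [-0.1, -0.1, -2.7]
grip_width: 0.0521
```

>>> carry_out([
  [0, 0, 0, 0],
  [0, 0, 0, 0],
  [0, 0, 0, 0],
])

```text
time_s: 43.73
tcp_pos: [0.5407, 0.0134, 0.1383]
ee_rot: [0.999, 0.041, -0.0, -0.0]
ft_force: [-0.2, 0.9, -1.7]
grip_width: 0.0521
```

```bash
python3 - <<'E'
from h import *
plan(.5414,.0127,.0362,4.7)
E
```

```text
a0 4.7 spin 0.05 =1 x 0.05 | shift [ 0.07  0.07 10.21] =3 x [0.02 0.02 3.4 ] | tcp [0.5407 0.0134 0.1383] grip 0.0521 ft [-0.2  0.9 -1.7] t 43.7
```

>>> carry_out([
  [0.07, 0.07, 2.8, 0],
  [0, 0, 2.8, 0],
  [0, 0, 2.2, 0],
  [0, 0, 1.5, 0],
  [0, 0, 0.9, 0],
  [0, 0, 0, 0],
  [0, 0, 0, 0],
  [0, 0, 0, 0],
  [0, 0, 0, 0],
])

```text
time_s: 44.48
tcp_pos: [0.5417, 0.012, 0.0367]
ee_rot: [0.999, 0.041, 0.0, 0.0]
ft_force: [-0.4, 0.2, -2.7]
grip_width: 0.052
```

>>> carry_out([
  [0, 0, 0, 0],
  [0, 0, 0, 0],
  [0, 0, 0, 0],
  [0, 0, 0, 0],
  [0, 0, 0, 0],
  [0, 0, 0, 0],
  [0, 0, 0, 0],
  [0, 0, 0, 0],
], gripper=8.54)

```text
time_s: 45.15
tcp_pos: [0.5415, 0.0117, 0.0363]
ee_rot: [0.999, 0.041, -0.0, 0.0]
ft_force: [-0.2, -0.3, 0.7]
grip_width: 0.0856
```

>>> carry_out([
  [0, 0, -2, 0],
  [0, 0, -3, 0],
  [0, 0, -3, 0],
  [0, 0, -3, 0],
  [0, 0, -0.4, 0],
  [0, 0, 0, 0],
  [0, 0, 0, 0],
])

```text
time_s: 45.73
tcp_pos: [0.5412, 0.0118, 0.1497]
ee_rot: [0.999, 0.041, -0.0, -0.0]
ft_force: [0.2, -0.2, -0.6]
grip_width: 0.0852
```

```bash
python3 - <<'E'
from h import *
plan(.6225,.3313,.15,4.7)
E
```

```text
a0 4.7 spin -0.03 =1 x -0.03 | shift [ 1.072e+01 -3.118e+01 -3.000e-02] =9 x [ 1.19 -3.46 -0.  ] | tcp [0.5412 0.0118 0.1497] grip 0.0852 ft [ 0.2 -0.2 -0.6] t 45.7
```

Bottle next.

>>> carry_out([
  [1.19, -3.46, 0, 0],
  [1.19, -3.46, 0, 0],
  [1.19, -3.46, 0, 0],
  [1.19, -3.46, 0, 0],
  [1.19, -3.46, 0, 0],
  [1.19, -3.46, 0, 0],
  [1.19, -3.46, 0, 0],
  [1.19, -3.46, 0, 0],
  [1.19, -3.46, 0, 0],
  [0, 0, 0, 0],
  [0, 0, 0, 0],
  [0, 0, 0, 0],
])

```text
time_s: 46.73
tcp_pos: [0.6224, 0.3302, 0.1484]
ee_rot: [0.999, 0.041, -0.001, 0.001]
ft_force: [0.3, 0.0, 0.6]
grip_width: 0.0851
```

```bash
python3 - <<'E'
from h import *
plan(.6224,.3312,.0420,4.7)
E
```

```text
a0 4.7 spin -0.03 =1 x -0.03 | shift [ 1.000e-02 -1.000e-01  1.064e+01] =3 x [ 0.   -0.03  3.55] | tcp [0.6224 0.3302 0.1484] grip 0.0851 ft [0.3 0.  0.6] t 46.7
```

>>> carry_out([
  [0, -0.05, 2.7, 0],
  [0, 0, 2.7, 0],
  [0, 0, 2.7, 0],
  [0, 0, 2.6, 0],
  [0, 0, 0, 0],
  [0, 0, 0, 0],
  [0, 0, 0, 0],
])

```text
time_s: 47.32
tcp_pos: [0.6237, 0.3309, 0.0453]
ee_rot: [0.999, 0.04, 0.001, -0.0]
ft_force: [0.3, 0.2, 1.5]
grip_width: 0.0858
```

>>> carry_out([
  [0, 0, 0, 0],
  [0, 0, 0, 0],
  [0, 0, 0, 0],
  [0, 0, 0, 0],
  [0, 0, 0, 0],
  [0, 0, 0, 0],
  [0, 0, 0, 0],
  [0, 0, 0, 0],
  [0, 0, 0, 0],
  [0, 0, 0, 0],
  [0, 0, 0, 0],
], gripper=3.5, force=40)

```text
time_s: 48.23
tcp_pos: [0.6233, 0.3315, 0.0447]
ee_rot: [0.999, 0.041, 0.001, -0.0]
ft_force: [-0.8, -0.7, 7.8]
grip_width: 0.0471
```

```bash
python3 - <<'E'
from h import *
plan(.5370,.0784,.14,4.7)
E
```

```text
a0 4.7 spin -0.03 =1 x -0.03 | shift [-10.68  24.52  -9.53] =8 x [-1.33  3.07 -1.19] | tcp [0.6233 0.3315 0.0447] grip 0.0471 ft [-0.8 -0.7  7.8] t 48.2
```

>>> carry_out([
  [0, 0, -1.5, 0],
  [0, 0, -2.2, 0],
  [0, 0, -3, 0],
  [0, 0, -3, 0],
  [0, 0, 0, 0],
])

```text
time_s: 48.65
tcp_pos: [0.6247, 0.3323, 0.1487]
ee_rot: [0.999, 0.041, 0.005, -0.002]
ft_force: [1.7, -0.0, -0.6]
grip_width: 0.0468
```

>>> carry_out([
  [-1.33, 3.06, 0, 0],
  [-1.33, 3.06, 0, 0],
  [-1.33, 3.06, 0, 0],
  [-1.33, 3.06, 0, 0],
  [-1.33, 3.06, 0, 0],
  [-1.33, 3.06, 0, 0],
  [-1.33, 3.06, 0, 0],
  [-1.33, 3.06, 0, 0],
  [0, 0, 0, 0],
  [0, 0, 0, 0],
  [0, 0, 0, 0],
  [0, 0, 0, 0],
])

```text
time_s: 49.65
tcp_pos: [0.537, 0.0795, 0.1405]
ee_rot: [0.999, 0.041, 0.0, -0.0]
ft_force: [-0.5, 0.7, -1.8]
grip_width: 0.0471
```

```bash
python3 - <<'E'
from h import *
plan(.5370,.0784,.0430,4.7)
E
```

```text
a0 4.7 spin 0.02 =1 x 0.02 | shift [-0.    0.11  9.75] =3 x [-0.    0.04  3.25] | tcp [0.537  0.0795 0.1405] grip 0.0471 ft [-0.5  0.7 -1.8] t 49.6
```

>>> carry_out([
  [0, 0.08, 2.6, 0],
  [0, 0, 2.6, 0],
  [0, 0, 2.2, 0],
  [0, 0, 1.5, 0],
  [0, 0, 0.9, 0],
  [0, 0, 0, 0],
  [0, 0, 0, 0],
  [0, 0, 0, 0],
  [0, 0, 0, 0],
])

```text
time_s: 50.4
tcp_pos: [0.537, 0.0783, 0.0425]
ee_rot: [0.999, 0.041, 0.0, -0.0]
ft_force: [-1.0, 0.1, -2.3]
grip_width: 0.0469
```

>>> carry_out([
  [0, 0, 0, 0],
  [0, 0, 0, 0],
  [0, 0, 0, 0],
  [0, 0, 0, 0],
  [0, 0, 0, 0],
  [0, 0, 0, 0],
  [0, 0, 0, 0],
  [0, 0, 0, 0],
], gripper=8.54)

```text
time_s: 51.07
tcp_pos: [0.5368, 0.0779, 0.0423]
ee_rot: [0.999, 0.041, 0.0, 0.0]
ft_force: [-0.2, 0.4, 0.1]
grip_width: 0.0854
```

>>> carry_out([
  [0, 0, -2, 0],
  [0, 0, -3, 0],
  [0, 0, -3, 0],
  [0, 0, -3, 0],
  [1, -1, -3, 0],
  [1, 0, -3, 0],
  [1, 1, -2, 0],
  [1, 1, 0, 0],
  [0, 1, 0, 0],
  [0, 0, 0, 0],
  [0, 0, 0, 0],
  [0, 0, 0, 0],
])

```text
time_s: 52.07
tcp_pos: [0.5776, 0.0614, 0.2315]
ee_rot: [0.999, 0.041, -0.001, -0.0]
ft_force: [-0.6, 0.6, -0.2]
grip_width: 0.0855
```

```bash
python3 - <<'E'
from workcell import manip
from h import *
s=manip.sense(); c=manip.capture("wrist"); S=manip.capture("scene"); pickle.dump((s,c,S),open("w10.pkl","wb"))
im=cv2.resize(c["pixels"][:,:,::-1],(784,588)); S0=pickle.load(open("scene0.pkl","rb"))
D=manip.capture("side"); D0=pickle.load(open("side0.pkl","rb"))
for k,(A,B,(x0,y0,w,h)) in {"scene":(S,S0,(240,155,90,60)),"side":(D,D0,(255,175,60,80))}.items():
  d=np.abs(A["pixels"][y0:y0+h,x0:x0+w].astype(int)-B["pixels"][y0:y0+h,x0:x0+w]).max(2); print(k,"changed px",(d>40).sum(),"of",d.size)
cr=np.hstack([cv2.resize(X["pixels"][175:255,255:315,::-1],(150,200)) for X in (D0,D)])
im[388:,484:]=cr
cv2.imwrite("pics/w10.png",im)
plan(.58,.04,.231,4.7)
E
```

```text
scene changed px 749 of 5400
side changed px 243 of 4800
a0 4.7 spin -0.01 =1 x -0.01 | shift [0.03 2.17 0.1 ] =1 x [0.03 2.17 0.1 ] | tcp [0.5779 0.0616 0.232 ] grip 0.0854 ft [ 0.6 -0.1  0.8] t 52.2
```

View pics/w10.png

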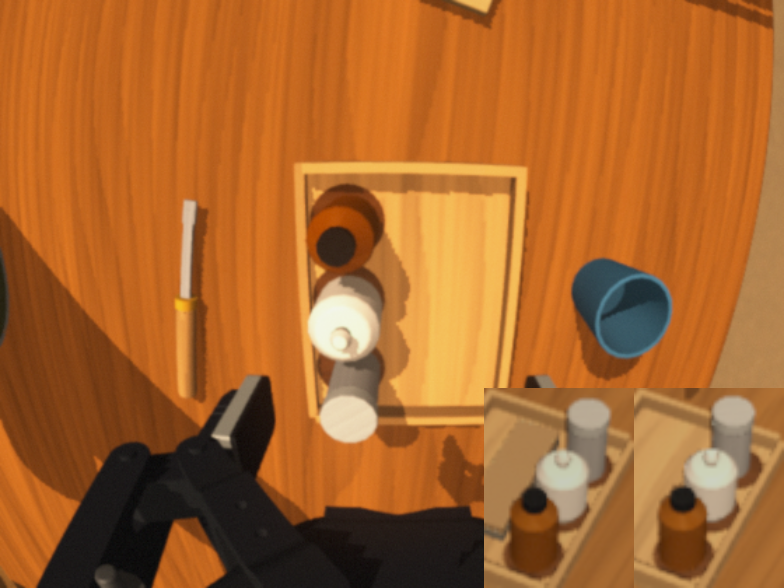

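```bash
python3 - <<'E'
from h import *
s,c,S=pickle.load(open("w10.pkl","rb"))
for n,p,z,o in [("tin",(349,417),.094,(.5447,-.053)),("knob",(341,340),.094,(.5423,.0119)),("cap",(336,245),.099,(.5368,.0777))]:
  X=wray(c,s,np.array(p)/1.4,z); print(n,X.round(4),"moved mm",((X[:2]-o)*1000).round(1))
from workcell import manip
print(manip.sense()["qvel"].round(3)); print(manip.sign_off())
E
```

```text
tin [ 0.551  -0.0519  0.094 ] moved mm [6.3 1.1]
knob [0.5433 0.011  0.094 ] moved mm [ 1.  -0.9]
cap [0.538 0.078 0.099] moved mm [1.2 0.3]
[-0.001 -0.001 -0.006 -0.001  0.    -0.002]
the job is handed in; nothing more can be done
None
```

I finished the task and handed it in at about 52 s on the robot clock. The bottle, pot and tin went onto the side board, the whetstone went into the holder, and all three containers went back to their spots in the rack.

- **Whetstone:** a wrist picture after release put it within about 2 mm of the holder's centre along and across. It is turned less than 0.5° from the holder's line.
- **Bottle and pot:** both stand upright, about 1–2 mm from where they stood at the start.
- **Tin:** it stands upright, but my last reading put its lid about 6 mm off the start. The arm let go of it within about 1 mm of where it picked it up, so some of that may be picture-reading error at the edge of the view. I did not settle which reading is right. Either way it is inside the 15 mm limit.
- **Step 1:** I saw all three containers standing on the board in a camera picture. The stone had not moved then, to within measuring error.
- **Gouge and cup:** neither looked disturbed in the last picture. I judged this by eye and did not measure it.
- **Pot grip:** the gripper read about 52 mm on the 54 mm pot body. I re-gripped it 8 mm lower to be safe, and it held well.

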